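Put the tape away and clip the tub's lid on

ROBOT

A 6-joint arm with a two-finger parallel gripper is mounted at the origin on the work surface. World frame = base frame: x ahead of the robot, y to its left, z up, the work surface at z = 0. Lengths are in m, angles in rad, forces in N, time in s.
With the tool pointing down it reaches from about 0.35 to 0.875 m from the base axis. Payload 15.5 kg.
Tool frame: the origin (TCP) lies at the very end of the fingers, on their centre line; the grasp point (between the pads) lies 19 mm behind it (grasp_offset is the distance from the TCP to the grasp point, in m); z points along the fingers, y is the direction in which the jaws open and shut (so a half turn about z gives the same grasp; the last joint's range is limited). The gripper opens to 85 mm and grips with 20 to 120 N. Pads are 22 mm wide; open, the fingers measure 114 mm over their backs; the gripper's body (76 mm by 85 mm) begins 54 mm behind the grasp point. The pads swing forward as they close: fully open they stand 13 mm farther back than shut.
Start: joints at [1.151, 0.494, 1.345, -0, 1.302, -0.096], TCP at [0.199, 0.593, 0.231] pointing down, gripper open.
Joint ranges: [-2.91, 2.91], [-0.82, 2.16], [0.22, 2.67], [-1.22, 4.37], [0.12, 2.79], [-3.08, 3.08]. Speed limits (rad/s): [1.89, 1.89, 2.57, 3.01, 3.01, 3.01].

INTERFACE

Orientations are given as a rotation vector (axis times angle).
In Python, from plant import read_state, snapshot, camera_params, sign_off, grasp_offset gives the robot as it stands.
- The arm moves only by the shell command python3 -m handwheel 'ROWS' [OPENING] [FORCE]. ROWS is JSON, one flat list of numbers, 4 for each row, row after row: the shift along the tool's x, y, z in cm, then the turn about the tool's z in degrees. In form: [tx, ty, tz, roll, tx, ty, tz, roll, ...]. A call has 1 to 10 rows; each row shifts and turns the pose as measured when the row begins, along the tool's axes as they then stand; what a row does not reach is not made up. A row lasts 1/12 s, in which the tool goes at most 41.7 mm and 7.16 degrees, less where a joint would pass 70% of its speed; a pose out of reach is approached as far as the arm can. A call with a gripper value outside its range is refused whole. OPENING is the finger opening in cm, from 0 to 8.54, set as the call begins (- or left out, the last holds). The fingers move at their own pace and stop on an object; FORCE is the grip in N (left out, the last holds). Time passes only in rows, so rows that do not move let the fingers close. It gives the time, the measured TCP pose, the force and the opening at its end, in the units of the state.
- read_state(): the state, without advancing time (a new reading comes with each control period).
- snapshot(name): name is "scene" or "side" or "wrist"; returns the picture (384x512x3 uint8, red, green, blue); there is no depth.
- camera_params(name): a dict with "fx", "fy", "cx", "cy" (pixels), "pose" (4x4, takes a point from camera to world coordinates). Camera axes: x right, y down, z forward; pixel columns grow to the right and rows downward; lengths in m; the calibration is good to about 2 mm. A picture is of the moment at which its call begins: read the wrist's pose just before it. camera_params takes no time and is no camera call; for the wrist camera it gives the pose at the moment of the call.
- sign_off(): hands the job in, once; it reports no verdict.
The state is a dict: "time_s": time; "joint_pos": joint angles; "qvel": joint speeds; "tau": joint torques, N m; "eef_pos": TCP position; "orientation": TCP orientation; "ft_force": force on the tool from outside, world axes, zero at the start; "ft_torque": the same for the moment, N m; "gripper_width": finger opening in m.
Only numpy, scipy, OpenCV 4.12 (cv2) and the standard library are available. Lean on these libraries where they do the work, as an engineer would, in place of code of your own. Each camera call takes 0.05 s, during which the arm holds its last target.

TASK

Put the loose roll of tape away in the open tub, lying flat between the two rolls already in it, then set the clip-on lid on the tub and press it straight down, no harder than it takes, until the clip arms at both ends have snapped under the rim and the lid is fully home. Leave the tub upright where it stands, do not force it, and do not disturb the other things on the table.

Things in the scene. Friction and masses are not known exactly. Their poses are not given: they have to be found in the camera images.
- tub: open grey-white plastic tub, loose, 0.7 to 1.2 kg with its contents, standing on a stack of craft card 6 to 20 mm high; origin at the centre of its underside, x along its long side, z up. 202 x 142 mm over the rim, 62 mm high. Inside 186 x 126 mm, walls 3 mm thick
- tub_bay (a point): centre of the tub's inner floor, 3 mm above its underside; axes as the tub. Two tape rolls (52 mm across, 24 mm high) lie here in the tub's two ends, centred 65.5 mm either side along x, leaving a free bay 79 mm long (x) and 126 mm wide (y) for the third roll
- tub_rim (a point): centre of the tub's mouth at the height of the rim's top (62 mm above the underside); axes as the tub. The rim is a ledge 5 mm thick that overhangs the outer walls by 5 mm all round; the lid's seal lands on it and the clip arms hook under it at the two short ends
- roll_center (a point): the loose roll of tape, the same as those in the tub: a flat cream ring lying on the table, 52 mm outside diameter, 24 mm high, hole 26 mm, 35 to 80 g; this point is its centre, half-way up (12 mm above what it lies on); z is its axis
- lid_handle (a point): the tub's lid, grey-white plastic, loose, 0.15 to 0.24 kg, standing level on the table on its two clip arms. This point is the centre of its handle bar; x along the bar and the lid's long side, z up. Bar 104 mm long, 14 wide, 16 high, on posts at its ends; its centre is 56.5 mm above the feet of the arms and 27 mm above the panel's raised middle. The lid fits either way round
- lid_seal (a point): centre of the ring of dark rubber seal under the lid's panel (200 x 146 mm), 36.5 mm below the handle's centre. The seal, 2.5 mm proud and stiff (about 20 N per mm), lands on the tub's rim, the lid's x along the tub's. Ribs under the panel, leaning in, go 14 mm down inside the tub: 1.3 mm play each side when home, 4 mm at their lower edge
- clip_a (a joint): rigid clip arm, 50 mm wide, on a pin at the lid's +x end, sprung inwards; rad, 0 = closed, grows as it swings out. It reaches 20 mm below the seal: the lower 13 mm are a ramp flaring outwards (5 mm of lead-in) that rides over the rim, above it the hook, which snaps back to 0 under the rim once the seal is squeezed about 1 mm
- clip_b (a joint): the same arm at the -x end. The arms meet the rim with the seal some 13 mm above it and ride over it at about 5 N (both, swung out 0.22 rad); then the seal lands and it takes 10 to 20 N straight down for both to snap in. At 2.5 mm of squeeze the panel lands hard. The thin plastic must not be pressed with more than 40 N between lid and tub
- paper_ring1_center (a point): bystander: white paper tube standing on end, 42 mm across, 42 mm high, taller and thinner-walled than the tape roll; its centre
- paper_ring2_center (a point): bystander: a second such paper tube
- scissors: bystander: scissors lying flat, about 190 mm long
- paint_bottle1: bystander: white paint bottle, 52 mm across, 130 mm high
- paint_bottle2: bystander: a second such bottle
- half_mask: bystander: half-made white mask of folded packing, about 150 x 170 mm, 42 mm high
Things that resemble listed ones, but are neither listed nor needed, are in the scene too. What is shaped like the part that bears lid_handle but red or yellow is not meant.

How it is judged:
On the way, in this order (a step that is already met when the one before it is completed fails the run):
1. the tape roll lies flat in the middle of the tub, let go (z of roll_center in the frame of tub between 0 and 0.022 m and x of roll_center in the frame of tub between -0.025 and 0.025 m and y of roll_center in the frame of tub between -0.045 and 0.045 m and angle between roll_center's own z axis and vertical below 0.2 rad and contact force between the fingers and roll below 0.1 N), for 0.2 s.
2. the lid is fully home on the rim with both clip arms snapped under it (z of lid_handle in the frame of tub between 0.09 and 0.0995 m and horizontal distance between lid_handle and tub below 0.006 m and angle between the x axis of lid_handle and the x axis of tub, either way round below 0.05 rad and angle between the z axis of lid_handle and the z axis of tub, either way round below 0.03 rad and value of joint each of clip_a, clip_b below 0.06 rad), for 0.2 s.
At the end, for the whole second after the job is handed in: The third roll lies flat in the middle bay of the tub; the lid is home on the rim (handle 90 to 99.5 mm above the tub's underside, centred to 6 mm, in line, level) with both clip arms closed under it (below 0.06 rad); the tub stands level and still (all of step 2 and z of roll_center in the frame of tub between 0 and 0.022 m and x of roll_center in the frame of tub between -0.025 and 0.025 m and y of roll_center in the frame of tub between -0.045 and 0.045 m and angle between roll_center's own z axis and vertical below 0.2 rad and angle between tub's own z axis and vertical below 0.05 rad and linear speed of tub below 0.02 m/s); the robot touches nothing.
It fails at once if lid and tub pressed together with more than 40 N (contact force between lid and tub above 40 N).
It fails at once if the tub pushed more than 40 mm from where it stood (distance of tub from where it was at the start of the episode above 0.04 m).
It fails at once if the tub tipped (angle between tub's own z axis and vertical above 0.2 rad).
It fails at once if another thing on the table moved more than 30 mm (distance of any of paper_ring1_center, paper_ring2_center, scissors, paint_bottle1, paint_bottle2, half_mask from where it was at the start of the episode above 0.03 m).
It also fails if it takes over 67 s, if anything falls off the work surface, if the arm or the gripper's body presses on something with over 40 N, if the wrist force passes 120 N, or if a joint passes its speed limit or range.

## Working session

There is one attempt and no reset: what is moved stays moved. The work goes in short steps, Python scripts to look and compute and a shell command to move; the robot and the scene stay as the last step left them, time stands still between calls to the robot, and variables do not carry over. Pictures are saved under pics/ and viewed, and the job is handed in when it is done.

```bash
ls; mkdir -p pics; python3 - <<'E'
from plant import *
import cv2
s=read_state();print({k:(v if not hasattr(v,'round') else v) for k,v in s.items()});print(grasp_offset)
for n in ["scene","side","wrist"]:
    p=camera_params(n);print(n,p)
    im=snapshot(n);cv2.imwrite(f"pics/{n}0.png",im[:,:,::-1])
E
```

```text
pics
{'time_s': 0.0, 'joint_pos': array([ 1.15149379e+00,  4.94199955e-01,  1.34610034e+00,  1.17717131e-05,
        1.30248032e+00, -9.54948343e-02]), 'qvel': array([-1.42931474e-03, -1.28072434e-03,  1.73404356e-03, -4.73716107e-04,
        5.02704501e-04,  4.16359700e-05]), 'tau': array([-1.07366352e-03, -8.82140064e+01, -3.83857763e+01, -2.24901059e-04,
        1.02960330e-02,  3.07280106e-05]), 'eef_pos': array([0.19871434, 0.59221375, 0.23070025]), 'orientation': array([-5.06370979e-01, -3.10019687e+00,  1.79985409e-03]), 'ft_force': array([ 0.11838616, -0.36479504,  0.1169488 ]), 'ft_torque': array([-0.03589526,  0.02975454, -0.03658526]), 'gripper_width': 0.08552611621890849}
0.0187
scene {'fx': 434.6230195681436, 'fy': 434.6230195681436, 'cx': 255.7378981133767, 'cy': 192.4168871164941, 'pose': array([[ 0.8838288 ,  0.37049481, -0.28562257,  0.78951356],
       [ 0.46756896, -0.71922698,  0.51389865, -0.63505318],
       [-0.01503067, -0.58774668, -0.80890539,  1.00114026],
       [ 0.        ,  0.        ,  0.        ,  1.        ]])}
side {'fx': 415.46372910660136, 'fy': 415.46372910660136, 'cx': 256.7121102153932, 'cy': 197.46301755506298, 'pose': array([[ 0.90647067, -0.31274491,  0.28372794,  0.11057827],
       [-0.42201409, -0.69428749,  0.58298284, -0.83651542],
       [ 0.01466385, -0.64819403, -0.76133401,  1.10234188],
       [ 0.        ,  0.        ,  0.        ,  1.        ]])}
wrist {'fx': 331.6865180650983, 'fy': 331.6865180650983, 'cx': 263.06223634760613, 'cy': 194.50564244264868, 'pose': array([[ 3.18752133e-01,  9.09192629e-01,  2.67891471e-01,
         1.30174069e-01],
       [ 9.47838021e-01, -3.05635587e-01, -9.04984678e-02,
         6.15785438e-01],
       [-4.03372652e-04,  2.82764302e-01, -9.59189338e-01,
         3.73851742e-01],
       [ 0.00000000e+00,  0.00000000e+00,  0.00000000e+00,
         1.00000000e+00]])}
```

View pics/scene0.png

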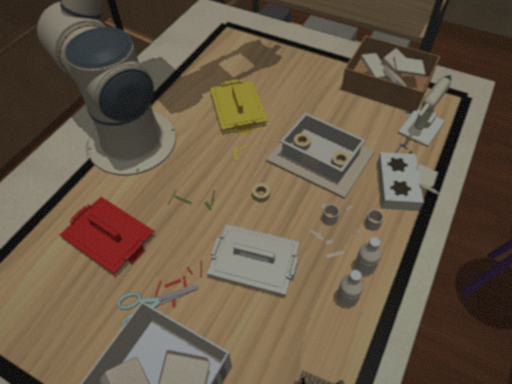

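View pics/side0.png

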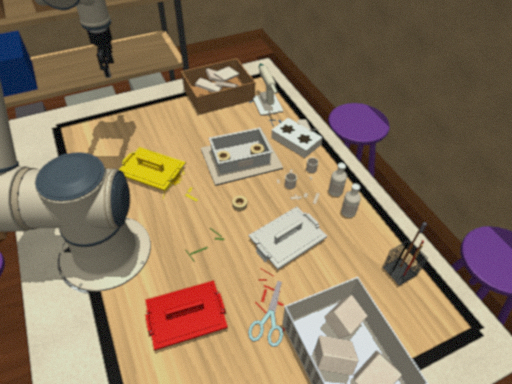

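View pics/wrist0.png

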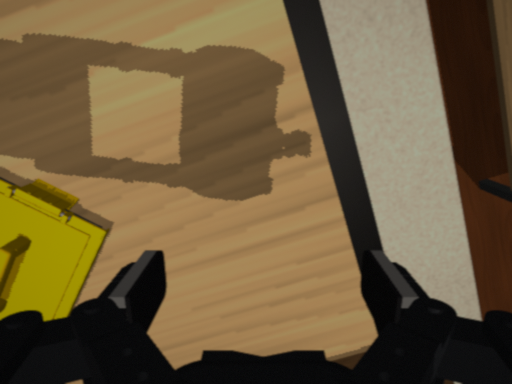

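The scene view shows the loose roll at about (261,192), the tub at (322,148), and the white lid at (254,260). The red and yellow lids are decoys. I'll zoom in on these.

```bash
cat > h.py <<'E'
import numpy as np,cv2
from plant import *
def ray(n,u,v,P=None):
    p=P or camera_params(n);T=np.array(p['pose'])
    d=T[:3,:3]@np.array([(u-p['cx'])/p['fx'],(v-p['cy'])/p['fy'],1]);return T[:3,3],d
def onz(n,u,v,z,P=None):
    o,d=ray(n,u,v,P);return o+d*(z-o[2])/d[2]
def tri(a,b):
    A=np.zeros((3,3));y=np.zeros(3)
    for n,u,v in (a,b):
        o,d=ray(n,u,v);d=d/np.linalg.norm(d);M=np.eye(3)-np.outer(d,d);A+=M;y+=M@o
    return np.linalg.solve(A,y)
def proj(n,X,P=None):
    p=P or camera_params(n);T=np.array(p['pose']);X=np.atleast_2d(X)
    c=(X-T[:3,3])@T[:3,:3];return np.c_[c[:,0]/c[:,2]*p['fx']+p['cx'],c[:,1]/c[:,2]*p['fy']+p['cy']]
E
python3 - <<'E'
import cv2
for n,nm,(x0,y0,x1,y1) in [("scene0","a",(200,180,310,300)),("scene0","b",(255,105,385,205)),("side0","a",(225,180,335,270)),("side0","b",(195,120,295,195))]:
    im=cv2.imread(f"pics/{n}.png")[y0:y1,x0:x1]
    k=5
    cv2.imwrite(f"pics/{n}_{nm}.png",cv2.resize(im,None,fx=k,fy=k,interpolation=cv2.INTER_CUBIC))
E
```

```text
(no output)
```

View pics/scene0_a.png

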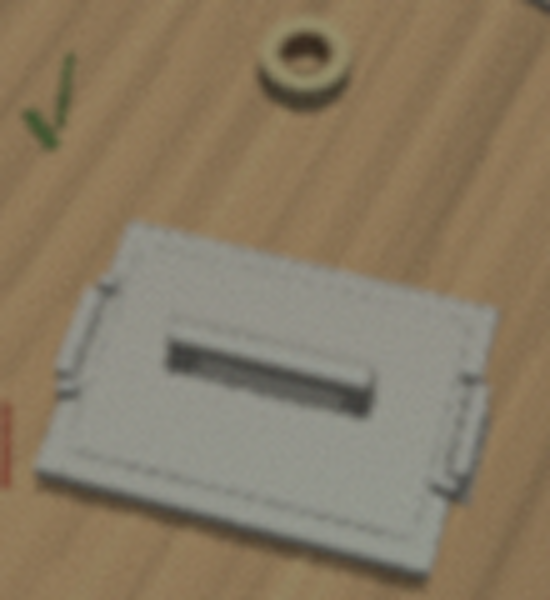

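View pics/scene0_b.png

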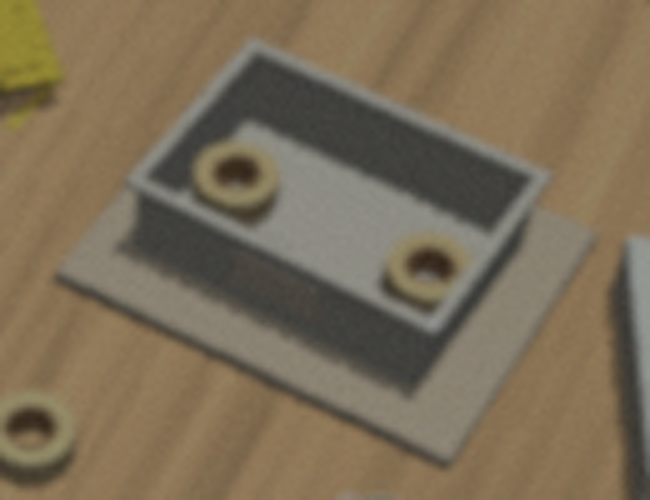

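View pics/side0_a.png

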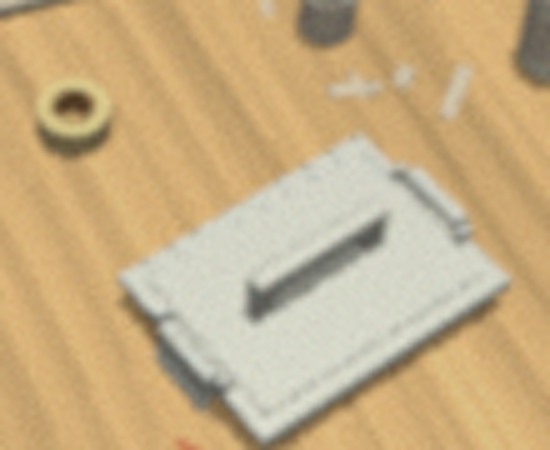

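View pics/side0_b.png

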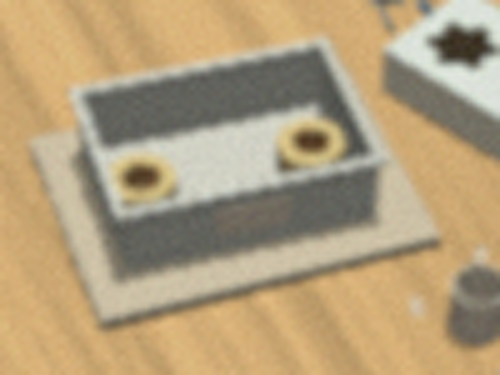

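```bash
cat > fit.py <<'E'
from h import *
from scipy.optimize import least_squares
O={'sa':("scene",200,180),'sb':("scene",255,105),'da':("side",225,180),'db':("side",195,120)}
def px(k,x,y):
    n,x0,y0=O[k];return n,(x+.5)/5-.5+x0,(y+.5)/5-.5+y0
def fit(obs,L,W,x0,freeLW=False):
    # obs: (cam,u,v,sx,sy)
    def f(p):
        x,y,z,a=p[:4];l,w=(p[4],p[5]) if freeLW else (L,W)
        r=[]
        for n,u,v,sx,sy in obs:
            X=[x+np.cos(a)*sx*l/2-np.sin(a)*sy*w/2,y+np.sin(a)*sx*l/2+np.cos(a)*sy*w/2,z]
            r+=list(proj(n,X)[0]-[u,v])
        return np.array(r)
    q=list(x0)+([L,W] if freeLW else [])
    s=least_squares(f,q);return s.x,s.fun
E
python3 - <<'E'
from fit import *
np.set_printoptions(precision=4,suppress=True)
# tub; corner order around
sc=[px('sb',*c) for c in [(256,40),(549,175),(437,331),(130,181)]]
sd=[px('db',*c) for c in [(75,90),(325,38),(384,162),(118,217)]]
for c in sc: print('sc',onz(*c,0.075))
for c in sd: print('sd',onz(*c,0.075))
sl=[px('sa',*c) for c in [(135,222),(497,308),(428,563),(37,470)]]
dl=[px('da',*c) for c in [(362,137),(511,278),(265,435),(120,277)]]
for c in sl: print('lsc',onz(*c,0.03))
for c in dl: print('lsd',onz(*c,0.03))
hs=[px('sa',*c) for c in [(170,322),(375,366),(372,386),(168,340)]]
hd=[px('da',*c) for c in [(385,210),(389,226),(255,290),(248,270)]]
for c in hs: print('hsc',onz(*c,0.0645))
for c in hd: print('hsd',onz(*c,0.0645))
r1=px('sa',306,57);r2=px('da',74,108)
print('roll',onz(*r1,.024),onz(*r2,.024),tri(r1,r2))
E
```

```text
sc [0.4576 0.2873 0.075 ]
sc [0.6525 0.2623 0.075 ]
sc [0.6373 0.1252 0.075 ]
sc [0.4402 0.1485 0.075 ]
sd [0.4573 0.2848 0.075 ]
sd [0.6512 0.2631 0.075 ]
sd [0.6318 0.1226 0.075 ]
sd [0.4376 0.1485 0.075 ]
lsc [ 0.4265 -0.1438  0.03  ]
lsc [ 0.6166 -0.1035  0.03  ]
lsc [ 0.645 -0.244  0.03 ]
lsc [ 0.4554 -0.2886  0.03  ]
lsd [ 0.615  -0.1083  0.03  ]
lsd [ 0.6459 -0.2481  0.03  ]
lsd [ 0.4529 -0.2855  0.03  ]
lsd [ 0.4215 -0.1455  0.03  ]
hsc [ 0.4837 -0.2033  0.0645]
hsc [ 0.5837 -0.1787  0.0645]
hsc [ 0.5873 -0.189   0.0645]
hsc [ 0.4877 -0.2124  0.0645]
hsd [ 0.5837 -0.1896  0.0645]
hsd [ 0.5799 -0.2016  0.0645]
hsd [ 0.4821 -0.2103  0.0645]
hsd [ 0.4849 -0.1953  0.0645]
roll [ 0.4547 -0.0035  0.024 ] [ 0.4521 -0.0018  0.024 ] [ 0.4532 -0.0001  0.0204]
```

```bash
python3 - <<'E'
from fit import *
np.set_printoptions(precision=4,suppress=True)
c4=[(-1,1),(1,1),(1,-1),(-1,-1)]
ob=[px('sb',*c)+s for c,s in zip([(256,40),(549,175),(437,331),(130,181)],c4)]+[px('db',*c)+s for c,s in zip([(75,90),(325,38),(384,162),(118,217)],c4)]
for fr in (0,1):
  x,r=fit(ob,.202,.142,[.55,.2,.07,-.1],fr);print('tub',x,abs(r).max())
ob=[px('sa',*c)+s for c,s in zip([(135,222),(497,308),(428,563),(37,470)],c4)]+[px('da',*c)+s for c,s in zip([(120,277),(362,137),(511,278),(265,435)],c4)]
x,r=fit(ob,.2,.146,[.53,-.2,.03,.2],1);print('lid',x,abs(r).max())
x,r=fit(ob[:4],.2,.146,[.53,-.2,.03,.2],1);print('lid scene',x)
ob=[px('sa',*c)+s for c,s in zip([(170,322),(375,366),(372,386),(168,340)],c4)]
x,r=fit(ob,.104,.014,[.53,-.2,.0645,.2]);print('handle',x,abs(r).max())
E
```

```text
tub [ 0.5459  0.2108  0.0693 -0.1238] 1.4626999979721802
tub [ 0.5461  0.2089  0.0713 -0.1231  0.1975  0.1394] 0.6194396917821621
lid [ 0.535  -0.1941  0.0269  0.2072  0.1962  0.1452] 1.0432827469334711
lid scene [ 0.4024  0.0362 -0.4801  0.212   0.2969  0.2221]
handle [ 0.5313 -0.1883  0.0484  0.2388] 0.6740645236485818
```

```bash
cat > go.py <<'E'
import sys
from h import *
from scipy.spatial.transform import Rotation as R
# go.py x y z [yaw of jaw y axis, deg, mod 180]
np.set_printoptions(precision=4,suppress=True)
def go(x,y,z,jy=None):
    s=read_state();M=R.from_rotvec(s['orientation']).as_matrix();p=s['eef_pos']
    d=M.T@(np.array([x,y,z])-p)*100
    cur=np.degrees(np.arctan2(M[1,1],M[0,1]))
    print('t',s['time_s'],'pos',p,'jawdir',round(cur,2),'tilt z',M[:,2],'q6',s['joint_pos'][5],'F',s['ft_force'],'w',s['gripper_width'])
    print('delta tool cm',d,'norm',np.linalg.norm(d))
    if jy is not None:
        t=(jy-cur+90)%180-90
        # turn about tool z (down): positive roll lowers world yaw
        print('roll deg',-t)
if __name__=='__main__': go(*map(float,sys.argv[1:]))
E
python3 go.py 0.4535 -0.002 0.2 82.95
```

```text
t 0.15 pos [0.1987 0.5923 0.2308] jawdir 71.45 tilt z [-0.0004 -0.0008 -1.    ] q6 -0.0955055564269558 F [ 0.4075  0.1685 -0.238 ] w 0.08542524988173474
delta tool cm [-43.0611 -48.2317   3.1223] norm 64.73258902592382
roll deg -11.503090547483794
```

```bash
python3 -m handwheel '[-2.6,-2.95,0.1,0,-2.6,-2.95,0.1,0,-2.6,-2.95,0.1,0,-2.6,-2.95,0.1,0,-2.6,-2.95,0.1,0,-2.6,-2.95,0.1,0,-2.6,-2.95,0.1,0,-2.6,-2.95,0.1,0,-2.6,-2.95,0.1,0,-2.6,-2.95,0.1,0]'; python3 go.py 0.4535 -0.002 0.2 82.95
```

```text
time_s: 0.98
eef_pos: [0.3527, 0.2211, 0.218]
orientation: [-0.49, -3.102, -0.001]
ft_force: [1.9, 0.5, 0.1]
gripper_width: 0.0857
t 0.9833 pos [0.3527 0.2211 0.218 ] jawdir 72.04 tilt z [-0.0006  0.0009 -1.    ] q6 -0.8427517208689796 F [1.9331 0.5199 0.1383] w 0.08573452607002652
delta tool cm [-16.4636 -18.1137   1.7746] norm 24.541950940883634
roll deg -10.90793344808175
```

```bash
python3 -m handwheel '[-2.6,-2.85,0.3,0,-2.6,-2.85,0.3,0,-2.6,-2.85,0.3,0,-2.6,-2.85,0.3,0,-2.6,-2.85,0.3,0,-2.6,-2.85,0.3,0,0,0,0,-5.5,0,0,0,-5.5,0,0,0,0]'; python3 go.py 0.4535 -0.002 0.2 82.95; python3 - <<'E'
from h import *
import json
P=camera_params('wrist');im=snapshot('wrist');cv2.imwrite('pics/w1.png',im[:,:,::-1])
np.save('w1_pose.npy',P['pose'])
E
```

```text
time_s: 1.73
eef_pos: [0.4536, -0.01, 0.1991]
orientation: [0.194, 3.133, 0.0]
ft_force: [-0.1, 0.2, -1.1]
gripper_width: 0.0855
t 1.7333 pos [ 0.4536 -0.01    0.1991] jawdir 82.93 tilt z [ 0.0026 -0.     -1.    ] q6 -1.6016881911266552 F [-0.1366  0.216  -1.0508] w 0.08546337518484882
delta tool cm [ 0.1086  0.7941 -0.0853] norm 0.8060535185135075
roll deg -0.021521054298034414
```

View pics/w1.png

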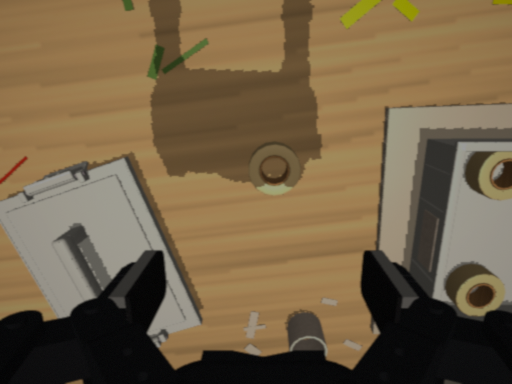

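The wrist view shows the roll at about (275,168), the tub with its card at the right, and the white lid at the lower left. Next I'll measure the roll.

```bash
python3 - <<'E'
from h import *
im=cv2.imread('pics/w1.png');cv2.imwrite('pics/w1c.png',cv2.resize(im[130:210,225:325],None,fx=7,fy=7,interpolation=cv2.INTER_CUBIC))
P=camera_params('wrist');print(onz('wrist',275,167,.024,P))
# predicted outline of ring top & bottom
for c in [(.4535,-.002)]:
  a=np.linspace(0,2*np.pi,60)
  o=cv2.resize(im[130:210,225:325],None,fx=7,fy=7,interpolation=cv2.INTER_CUBIC)
  for r,z,col in[(.026,.024,(0,0,255)),(.013,.024,(0,255,0)),(.026,0,(255,0,0))]:
    q=proj('wrist',np.c_[c[0]+r*np.cos(a),c[1]+r*np.sin(a),0*a+z],P)
    q=((q-[225,130]+.5)*7).astype(int);cv2.polylines(o,[q.reshape(-1,1,2)],True,col,1)
  cv2.imwrite('pics/w1o.png',o)
E
```

```text
[0.44889202 0.00345341 0.024     ]
```

View pics/w1o.png

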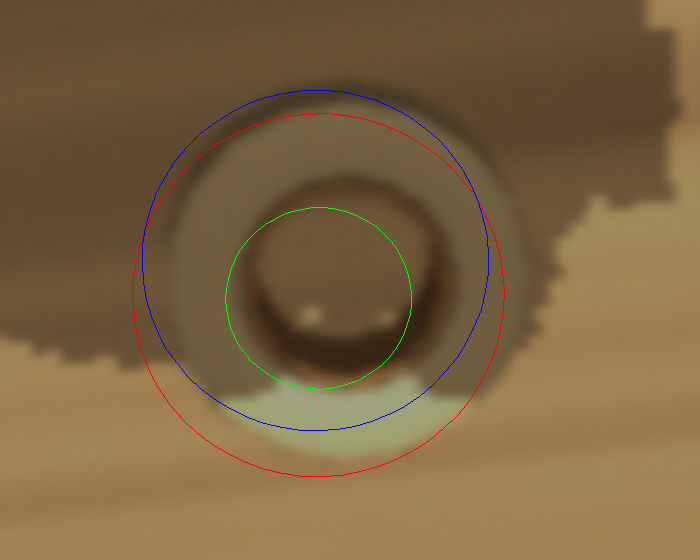

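```bash
python3 go.py 0.452 0.001 0.08
```

```text
t 1.7833 pos [ 0.4533 -0.0096  0.1991] jawdir 82.64 tilt z [ 0.0024  0.0001 -1.    ] q6 -1.5958580912960616 F [-0.5453  0.3183  0.5755] w 0.08568232060235967
delta tool cm [ 0.297   1.0292 11.912 ] norm 11.960023691119561
```

```bash
python3 -m handwheel '[0.1,0.35,3.4,0,0.1,0.35,3.4,0,0.1,0.35,3.4,0,0,0,1.5,0,0,0,0,0]'; python3 go.py 0.452 0.001 0.004 82.95; python3 - <<'E'
from h import *
P=camera_params('wrist');im=snapshot('wrist')[:,:,::-1].copy();cv2.imwrite('pics/w2.png',im)
a=np.linspace(0,2*np.pi,60);c=(.452,.001)
for r,z,col in[(.026,.024,(0,0,255)),(.013,.024,(0,255,0))]:
    q=proj('wrist',np.c_[c[0]+r*np.cos(a),c[1]+r*np.sin(a),0*a+z],P).astype(int);cv2.polylines(im,[q.reshape(-1,1,2)],True,col,1)
cv2.imwrite('pics/w2o.png',im)
E
```

```text
time_s: 2.2
eef_pos: [0.454, 0.0036, 0.0804]
orientation: [0.226, 3.123, -0.0]
ft_force: [-0.5, 1.2, 0.4]
gripper_width: 0.0856
t 2.2 pos [0.454  0.0036 0.0804] jawdir 81.71 tilt z [ 0.0099 -0.0007 -1.    ] q6 -1.550788728887724 F [-0.5123  1.1999  0.4416] w 0.08557676350543635
delta tool cm [ 0.2391 -0.2875  7.6338] norm 7.642960051844618
roll deg -1.243081611779715
```

View pics/w2o.png

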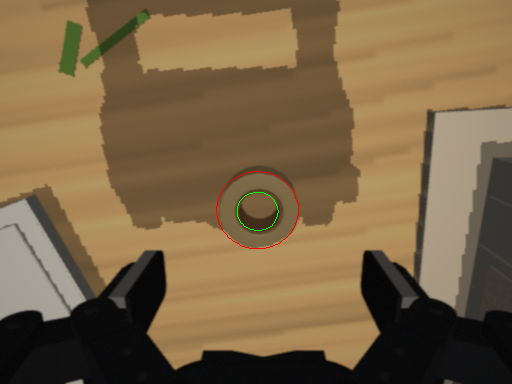

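```bash
python3 -m handwheel '[0.1,-0.1,2.5,-1.2,0.1,-0.1,2.5,0,0,0,1.8,0,0,0,0,0]'; python3 go.py 0.452 0.001 0.004 82.95
```

```text
time_s: 2.58
eef_pos: [0.4564, 0.0028, 0.0164]
orientation: [0.199, 3.117, -0.001]
ft_force: [-0.9, -0.6, 0.7]
gripper_width: 0.0854
t 2.5833 pos [0.4564 0.0028 0.0164] jawdir 82.68 tilt z [ 0.0186 -0.0017 -0.9998] q6 -1.5695532688445635 F [-0.9323 -0.5863  0.7217] w 0.08541621997405412
delta tool cm [ 0.4388 -0.2326  1.2362] norm 1.332233129593142
roll deg -0.2717948881234378
```

```bash
python3 -m handwheel '[0.4,-0.15,0.6,0,0,0,0.5,0,0,0,0,0]' ; python3 go.py 0.452 0.001 0.004 82.95
```

```text
time_s: 2.83
eef_pos: [0.4538, 0.0019, 0.008]
orientation: [0.202, 3.113, -0.001]
ft_force: [0.5, 0.3, 0.2]
gripper_width: 0.0851
t 2.8333 pos [0.4538 0.0019 0.008 ] jawdir 82.57 tilt z [ 0.022  -0.0021 -0.9998] q6 -1.570458563264105 F [0.4875 0.3215 0.2343] w 0.0850704994872383
delta tool cm [ 0.1797 -0.1183  0.3923] norm 0.44740153374016356
roll deg -0.3840425234742497
```

```bash
python3 -m handwheel '[0.15,0,0.2,0,0,0,0,0,0,0,0,0,0,0,0,0,0,0,0,0,0,0,0,0,0,0,0,0,0,0,0,0]' 4.8 35; python3 go.py 0.452 0.001 0.1 82.95
```

```text
time_s: 3.5
eef_pos: [0.454, 0.002, 0.0093]
orientation: [0.203, 3.108, -0.001]
ft_force: [0.2, -0.4, -1.4]
gripper_width: 0.0508
t 3.5 pos [0.454  0.002  0.0093] jawdir 82.52 tilt z [ 0.0271 -0.0027 -0.9996] q6 -1.5694617246621705 F [ 0.1769 -0.3759 -1.4481] w 0.05076857872835645
delta tool cm [-0.0586 -0.1198 -9.0764] norm 9.077349183493531
roll deg -0.43249110800191204
```

```bash
python3 -m handwheel '[0,0,-4,0,0,0,-4,0,0,0,-4,0]'; python3 go.py 0.546 0.2095 0.13 82.95
```

```text
time_s: 3.75
eef_pos: [0.4465, 0.0027, 0.1241]
orientation: [0.205, 3.126, 0.0]
ft_force: [1.7, -0.1, -0.8]
gripper_width: 0.0501
t 3.75 pos [0.4465 0.0027 0.1241] jawdir 82.49 tilt z [ 0.0084 -0.0003 -1.    ] q6 -1.5688436069105764 F [ 1.6774 -0.068  -0.7836] w 0.050097116768130466
delta tool cm [-7.1641 21.8007 -0.5156] norm 22.953401748072086
roll deg -0.45727284346106956
```

```bash
python3 -m handwheel '[-1.2,3.65,-0.1,0,-1.2,3.65,-0.1,0,-1.2,3.65,-0.1,0,-1.2,3.65,-0.1,0,-1.2,3.65,-0.1,0,-1.0,3.4,-0.1,0,0,0,0,0]'; python3 go.py 0.546 0.2095 0.13 82.95;python3 - <<'E'
from h import *
P=camera_params('wrist');im=snapshot('wrist')[:,:,::-1].copy();cv2.imwrite('pics/w3.png',im)
for n in('scene','side'):cv2.imwrite(f'pics/{n}3.png',snapshot(n)[:,:,::-1])
def rect(c,l,w,z,a):
    return np.array([[c[0]+np.cos(a)*sx*l/2-np.sin(a)*sy*w/2,c[1]+np.sin(a)*sx*l/2+np.cos(a)*sy*w/2,z] for sx,sy in[(-1,1),(1,1),(1,-1),(-1,-1)]])
for l,w,z in[(.202,.142,.0715),(.186,.126,.0715),(.186,.126,.0125)]:
    q=proj('wrist',rect((.546,.2095),l,w,z,-.1235),P).astype(int);cv2.polylines(im,[q.reshape(-1,1,2)],True,(0,0,255),1)
cv2.imwrite('pics/w3o.png',im)
E
```

```text
time_s: 4.33
eef_pos: [0.5517, 0.216, 0.1425]
orientation: [0.216, 3.11, 0.003]
ft_force: [-1.1, -1.2, -0.5]
gripper_width: 0.0504
t 4.3333 pos [0.5517 0.216  0.1425] jawdir 82.07 tilt z [ 0.024   0.0006 -0.9997] q6 -1.153016526530498 F [-1.1159 -1.2261 -0.5496] w 0.050386073900077724
delta tool cm [ 0.5037 -0.7305  1.2401] norm 1.5248223583718892
roll deg -0.8788645932993404
```

View pics/w3o.png

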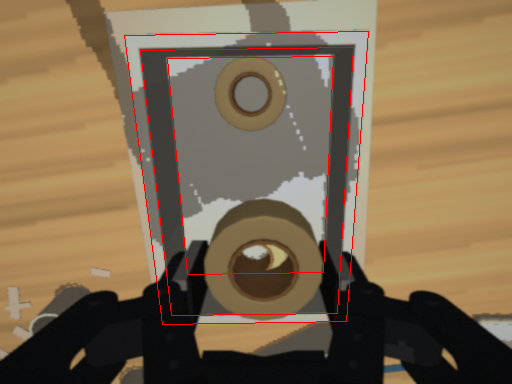

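View pics/scene3.png

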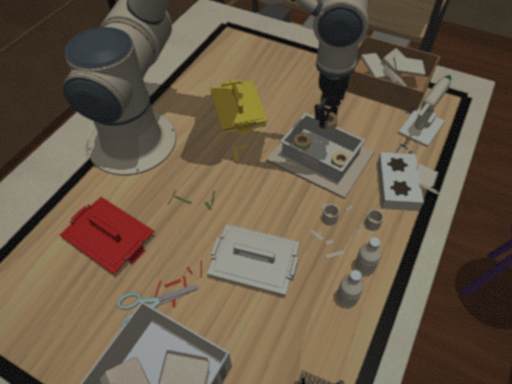

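```bash
python3 -m handwheel '[0.5,-0.7,1.0,-0.9,0.2,0,2.5,0,0.1,0,2.5,0,0,0,0,0]'; python3 go.py 0.546 0.2095 0.024 82.95
```

```text
time_s: 4.82
eef_pos: [0.5391, 0.2, 0.0809]
orientation: [0.198, 3.115, -0.002]
ft_force: [-0.5, -0.2, -1.1]
gripper_width: 0.0505
t 4.8167 pos [0.5391 0.2    0.0809] jawdir 82.71 tilt z [ 0.0201 -0.0025 -0.9998] q6 -1.1816824560617492 F [-0.5254 -0.2476 -1.0898] w 0.05052139112536477
delta tool cm [-0.446   1.0316  5.7037] norm 5.8133352109510765
roll deg -0.23565693105163632
```

```bash
python3 -m handwheel '[-0.4,1.0,0.3,0,0,0,0,0,0,0,0,0]'; python3 go.py 0.546 0.2095 0.024 82.95
```

```text
time_s: 5.07
eef_pos: [0.5441, 0.2075, 0.0792]
orientation: [0.204, 3.117, -0.003]
ft_force: [-0.2, 0.2, -1.1]
gripper_width: 0.0506
t 5.0667 pos [0.5441 0.2075 0.0792] jawdir 82.52 tilt z [ 0.0179 -0.0034 -0.9998] q6 -1.1675191767519606 F [-0.2094  0.1685 -1.0884] w 0.05059112321232257
delta tool cm [-0.0578  0.231   5.5176] norm 5.522715388652732
roll deg -0.4280601518062923
```

```bash
python3 -m handwheel '[0,0.2,1.8,-0.4,0,0,1.6,0,0,0,1.0,0,0,0,0,0,0,0,0,0]'; python3 go.py 0.546 0.2095 0.023 82.95
```

```text
time_s: 5.48
eef_pos: [0.5489, 0.2099, 0.0394]
orientation: [0.192, 3.11, 0.0]
ft_force: [0.4, 0.1, -0.0]
gripper_width: 0.0501
t 5.4833 pos [0.5489 0.2099 0.0394] jawdir 82.92 tilt z [ 0.026  -0.0013 -0.9997] q6 -1.171204594181135 F [ 0.4239  0.0788 -0.0054] w 0.05005891180380215
delta tool cm [ 0.327 -0.076  1.63 ] norm 1.6642466596138914
roll deg -0.02553436550802246
```

```bash
python3 -m handwheel '[0.2,0,0.7,0,0,0,0.6,0,0,0,0,0,0,0,0,0]'; python3 go.py 0.546 0.2095 0.023 82.95
```

```text
time_s: 5.82
eef_pos: [0.5483, 0.2103, 0.0276]
orientation: [0.192, 3.107, 0.002]
ft_force: [-0.2, -0.1, -0.9]
gripper_width: 0.0504
t 5.8167 pos [0.5483 0.2103 0.0276] jawdir 82.91 tilt z [ 0.0289 -0.0005 -0.9996] q6 -1.1693510725477578 F [-0.2165 -0.1045 -0.8705] w 0.050391640732064084
delta tool cm [ 0.2267 -0.1126  0.4532] norm 0.5191163136229855
roll deg -0.03689212175537193
```

Step down gently until I feel contact.

```bash
python3 -m handwheel '[0.1,0,0.3,0,0,0,0,0]'; python3 go.py 0.546 0.2095 0.023 82.95;python3 -m handwheel '[0,0,0.25,0,0,0,0,0]'; python3 go.py 0.546 0.2095 0.022 82.95
```

```text
time_s: 5.98
eef_pos: [0.5474, 0.2105, 0.0247]
orientation: [0.192, 3.106, 0.002]
ft_force: [0.0, 1.4, -1.5]
gripper_width: 0.0509
t 5.9833 pos [0.5474 0.2105 0.0247] jawdir 82.91 tilt z [ 0.0293 -0.0004 -0.9996] q6 -1.1685530258695356 F [ 0.0008  1.3973 -1.5451] w 0.05089417480373878
delta tool cm [ 0.1329 -0.1188  0.1617] norm 0.24064829569662596
roll deg -0.035004480741221755
time_s: 6.15
eef_pos: [0.5475, 0.2106, 0.0221]
orientation: [0.192, 3.106, 0.002]
ft_force: [-0.4, -0.2, -0.8]
gripper_width: 0.0505
t 6.15 pos [0.5475 0.2106 0.0221] jawdir 82.92 tilt z [ 0.0295 -0.0004 -0.9996] q6 -1.168458073265449 F [-0.4378 -0.1736 -0.7758] w 0.05051208553671019
delta tool cm [ 0.1392 -0.1264  0.0073] norm 0.1881773873420775
roll deg -0.03247209754830749
```

```bash
python3 -m handwheel '[0,0,0.2,0,0,0,0,0]'; python3 -m handwheel '[0,0,0.2,0,0,0,0,0]';python3 go.py 0.546 0.2095 0.022 82.95
```

```text
time_s: 6.32
eef_pos: [0.5483, 0.2108, 0.0211]
orientation: [0.192, 3.104, 0.003]
ft_force: [0.1, 0.6, -0.8]
gripper_width: 0.0504
time_s: 6.48
eef_pos: [0.5487, 0.211, 0.0211]
orientation: [0.192, 3.103, 0.004]
ft_force: [-1.0, 0.6, -0.3]
gripper_width: 0.0505
t 6.4833 pos [0.5487 0.211  0.0211] jawdir 82.93 tilt z [ 0.0328  0.0006 -0.9995] q6 -1.1683865279339374 F [-0.9698  0.5571 -0.2855] w 0.050464060707724565
delta tool cm [ 0.2449 -0.1796 -0.0961] norm 0.3184982470032703
roll deg -0.02388368654517592
```

```bash
python3 -m handwheel '[0,0,0,0,0,0,0,0,0,0,0,0,0,0,0,0]' 6.6; python3 go.py 0.546 0.2095 0.13 82.95
```

```text
time_s: 6.82
eef_pos: [0.549, 0.2111, 0.0214]
orientation: [0.192, 3.102, 0.004]
ft_force: [0.3, -1.3, 0.3]
gripper_width: 0.066
t 6.8167 pos [0.549  0.2111 0.0214] jawdir 82.93 tilt z [ 0.0337  0.0008 -0.9994] q6 -1.1684246519393768 F [ 0.3261 -1.2795  0.3449] w 0.0660158837017598
delta tool cm [ -0.0815  -0.1392 -10.8657] norm 10.86687555321445
roll deg -0.017470253623770304
```

```bash
python3 -m handwheel '[0,0,-3,0,0,0,-4,0,0,0,-4,0,0,0,-4,0,0,0,-2,0,0,0,0,0]'; python3 go.py 0.535 -0.193 0.15 101.9;python3 - <<'E'
from h import *
P=camera_params('wrist');im=snapshot('wrist')[:,:,::-1].copy();cv2.imwrite('pics/w4.png',im)
def rect(c,l,w,z,a):
    return np.array([[c[0]+np.cos(a)*sx*l/2-np.sin(a)*sy*w/2,c[1]+np.sin(a)*sx*l/2+np.cos(a)*sy*w/2,z] for sx,sy in[(-1,1),(1,1),(1,-1),(-1,-1)]])
for l,w,z in[(.202,.142,.0708),(.186,.126,.0708),(.186,.126,.0118)]:
    q=proj('wrist',rect((.546,.2095),l,w,z,-.1235),P).astype(int);cv2.polylines(im,[q.reshape(-1,1,2)],True,(0,0,255),1)
cv2.imwrite('pics/w4o.png',cv2.resize(im,(768,576)))
E
```

```text
time_s: 7.32
eef_pos: [0.5417, 0.2104, 0.1955]
orientation: [0.192, 3.109, 0.001]
ft_force: [0.6, 0.2, 1.3]
gripper_width: 0.0656
t 7.3167 pos [0.5417 0.2104 0.1955] jawdir 82.92 tilt z [ 0.0267 -0.0011 -0.9996] q6 -1.1708598648661646 F [0.5599 0.1655 1.2686] w 0.06561464159081769
delta tool cm [ -4.1933 -40.1246   4.579 ] norm 40.60214099105749
roll deg -18.982721057008817
```

View pics/w4o.png

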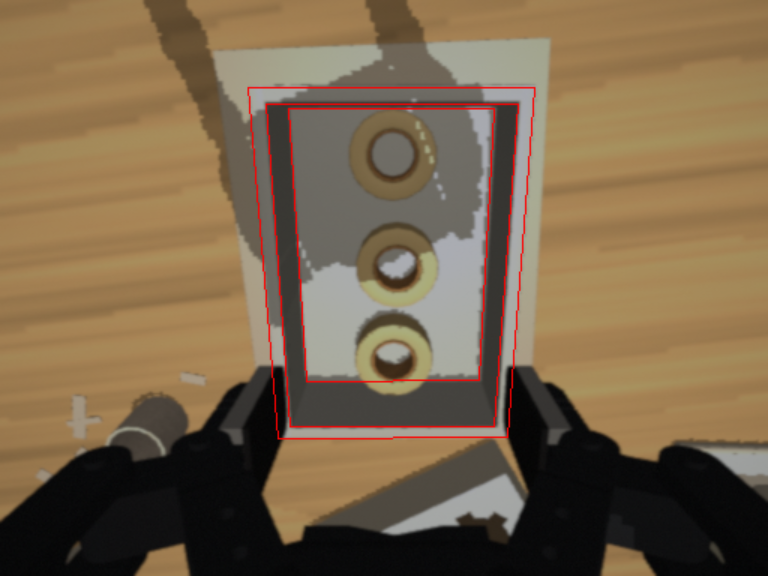

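The third roll lies flat between the other two, at about (397,265) in the doubled view. I'll refine the tub pose from this picture.

```bash
python3 - <<'E'
from h import *
im=cv2.imread('pics/w4o.png')
im=cv2.imread('pics/w4.png')
for i,(x,y) in enumerate([(160,50),(320,50),(175,245),(310,245)]):
    c=cv2.resize(im[y:y+50,x:x+60],None,fx=6,fy=6,interpolation=cv2.INTER_CUBIC)
    if i==0: t=np.zeros((610,730,3),np.uint8)
    t[(i//2)*305:(i//2)*305+300,(i%2)*365:(i%2)*365+360]=c
cv2.imwrite('pics/w4c.png',t)
E
```

```text
(no output)
```

View pics/w4c.png

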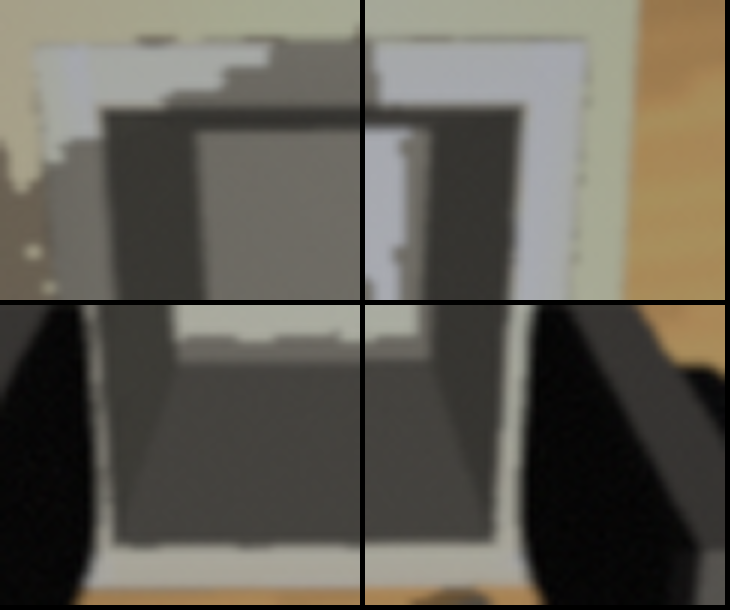

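```bash
cat > wfit.py <<'E'
from h import *
from scipy.optimize import least_squares
def wfit(P,groups,x0,freez=False):
    # groups: list of (L,W,dz,[(u,v)...]) 4 corners each, nearest matching
    def f(p):
        x,y,a=p[:3];z=p[3] if freez else x0[3];r=[]
        for L,W,dz,uv in groups:
            X=np.array([[x+np.cos(a)*sx*L/2-np.sin(a)*sy*W/2,y+np.sin(a)*sx*L/2+np.cos(a)*sy*W/2,z+dz] for sx,sy in[(-1,1),(1,1),(1,-1),(-1,-1)]])
            q=proj('wrist',X,P)
            for m in uv:
                d=q-m;r+=list(d[np.argmin((d**2).sum(1))])
        return np.array(r)
    s=least_squares(f,[x0[0],x0[1],x0[2]]+([x0[3]] if freez else []));return s.x,s.fun
E
python3 - <<'E'
from wfit import *
np.set_printoptions(precision=4,suppress=True)
P=camera_params('wrist')
ou=[(166,57),(357,56.7),(188.7,292),(338.3,292)];i=[(177.2,68),(346.3,67.8),(193.7,284.5),(331.3,284.3)]
ou=np.array(ou)-.42;i=np.array(i)-.42
for fz in(0,1):
    x,r=wfit(P,[(.202,.142,0,ou),(.186,.126,0,i)],[.546,.2095,-.1235,.0708],fz);print(x,r.round(1))
E
```

```text
[ 0.5444  0.2099 -0.1208] [-0.5 -0.2  0.9 -0.5 -2.6  0.5  1.3 -0.2  0.1  0.4 -0.  -0.   0.5  0.5
  0.1  0.1]
[ 0.5445  0.2098 -0.1208  0.0699] [-0.1  0.1  0.5 -0.2 -2.3  0.1  1.  -0.6  0.4  0.6 -0.3  0.2  0.7  0.
 -0.1 -0.4]
```

```bash
python3 -m handwheel '[-0.4,-3.9,0.05,0,-0.4,-3.9,0.05,0,-0.4,-3.9,0.05,0,-0.4,-3.9,0.05,0,-0.4,-3.9,0.05,0,-0.4,-3.9,0.05,0,-0.4,-3.9,0.05,0,-0.4,-3.9,0.05,0,0,0,0,-7,0,0,0,-7]' 8.5; python3 go.py 0.535 -0.193 0.18 101.9
```

```text
time_s: 8.2
eef_pos: [0.5295, -0.1157, 0.1762]
orientation: [-0.199, 3.123, 0.002]
ft_force: [-0.9, 0.3, -0.5]
gripper_width: 0.0852
t 8.2 pos [ 0.5295 -0.1157  0.1762] jawdir 97.28 tilt z [ 0.0119  0.0022 -0.9999] q6 -2.03006675360851 F [-0.9298  0.3167 -0.508 ] w 0.08523173180203815
delta tool cm [ 0.4352 -7.7412 -0.3921] norm 7.7633784913163275
roll deg -4.616136036125496
```

```bash
python3 -m handwheel '[0.2,-3.5,-0.2,-4.6,0.2,-3.5,-0.4,0,0,-0.7,-0.3,0,0,0,0,0]'; python3 go.py 0.535 -0.193 0.18 101.9;python3 - <<'E'
from h import *
P=camera_params('wrist');im=snapshot('wrist')[:,:,::-1].copy();cv2.imwrite('pics/w5.png',im)
np.save('w5.npy',P['pose'])
def rect(c,l,w,z,a):
    return np.array([[c[0]+np.cos(a)*sx*l/2-np.sin(a)*sy*w/2,c[1]+np.sin(a)*sx*l/2+np.cos(a)*sy*w/2,z] for sx,sy in[(-1,1),(1,1),(1,-1),(-1,-1)]])
for l,w,z in[(.104,.014,.0645),(.206,.152,.028)]:
    q=proj('wrist',rect((.534,-.194),l,w,z,.2072),P).astype(int);cv2.polylines(im,[q.reshape(-1,1,2)],True,(0,0,255),1)
cv2.imwrite('pics/w5o.png',cv2.resize(im,(768,576)))
E
```

```text
time_s: 8.53
eef_pos: [0.5358, -0.1954, 0.1782]
orientation: [-0.344, 3.119, 0.01]
ft_force: [0.1, 1.2, -0.6]
gripper_width: 0.0849
t 8.5333 pos [ 0.5358 -0.1954  0.1782] jawdir 102.57 tilt z [ 0.0026  0.0065 -1.    ] q6 -2.252124212890482 F [ 0.0715  1.1954 -0.5536] w 0.0849242126581399
delta tool cm [ 0.0258  0.2573 -0.1768] norm 0.3132321103676321
roll deg 0.6725787644332542
```

View pics/w5o.png

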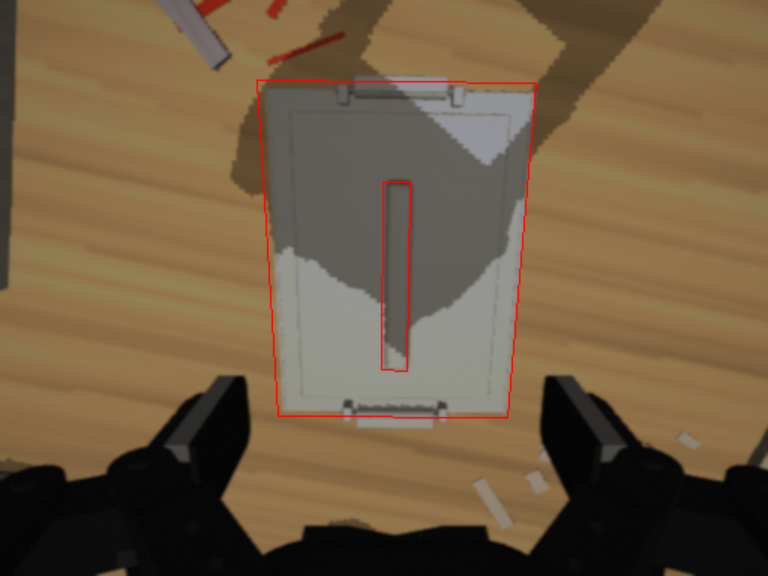

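The lid fits the predicted outline within a few pixels, with the handle at about (397,275) in the enlarged view. I'll refine it.

```bash
python3 - <<'E'
from h import *
im=cv2.imread('pics/w5.png')
t=np.zeros((560,750,3),np.uint8)
for i,(x,y) in enumerate([(240,105),(240,215)]):
    t[i*285:i*285+275,0:360]=cv2.resize(im[y:y+46,x:x+60],(360,276),interpolation=cv2.INTER_CUBIC)[:275]
cv2.imwrite('pics/w5c.png',t[:,:370])
E
```

```text
(no output)
```

View pics/w5c.png

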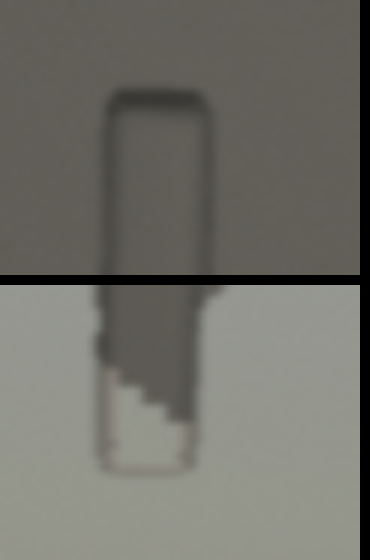

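```bash
python3 - <<'E'
from wfit import *
np.set_printoptions(precision=4,suppress=True)
P=camera_params('wrist');P['pose']=np.load('w5.npy')
h=[(257.1,122.2),(274.6,122.2),(255.8,245.2),(272.4,245.2)]
x,r=wfit(P,[(.104,.014,0,h)],[.534,-.194,.2072,.0645]);print(x,r.round(1))
# panel corners
pc=np.array([(265,88),(531,94),(508,414),(281,412)])/1.5
x,r=wfit(P,[(.2,.15,0,pc)],[.534,-.194,.2072,.028]);print(x,r.round(1))
E
python3 go.py .535 -.194 .15 102
```

```text
[ 0.5334 -0.1931  0.2069] [-0.5 -1.2  0.5 -0.9  0.   1.3 -0.   1.4]
[ 0.5351 -0.1929  0.2058] [-2.2  0.3  2.8 -1.  -0.7  0.7 -0.   0.8]
t 8.5833 pos [ 0.5356 -0.1948  0.1779] jawdir 102.57 tilt z [ 0.0021  0.0066 -1.    ] q6 -2.251128197513218 F [ 0.0486 -0.7577 -0.2576] w 0.08498253199364254
delta tool cm [0.0483 0.0707 2.7865] norm 2.7878420855574855
roll deg 0.5690936437608798
```

```bash
python3 -m handwheel '[0.05,0.1,3.5,0.7,0.05,0.1,3.5,0,0,0,2.5,0,0,0,1,0,0,0,0,0]' 5; python3 go.py 0.5342 -0.193 0.038 101.83
```

```text
time_s: 9.0
eef_pos: [0.5327, -0.1869, 0.0663]
orientation: [-0.323, 3.124, 0.013]
ft_force: [-0.2, 1.2, 0.1]
gripper_width: 0.0497
t 9.0 pos [ 0.5327 -0.1869  0.0663] jawdir 101.8 tilt z [ 0.0002  0.0083 -1.    ] q6 -2.231067020686315 F [-0.2327  1.1883  0.1451] w 0.04974054751179465
delta tool cm [-0.0136 -0.6482  2.8202] norm 2.8937937534186418
roll deg -0.026806624646610544
```

```bash
python3 -m handwheel '[0,-0.65,0.5,0,0,0,0.8,0,0,0,0,0]'; python3 go.py 0.5342 -0.193 0.038 101.83
```

```text
time_s: 9.25
eef_pos: [0.5336, -0.1912, 0.0519]
orientation: [0.325, -3.124, -0.015]
ft_force: [-0.8, 0.2, -0.5]
gripper_width: 0.0504
t 9.25 pos [ 0.5336 -0.1912  0.0519] jawdir 101.89 tilt z [-0.0016  0.0094 -1.    ] q6 -2.23941311706221 F [-0.8029  0.1551 -0.4737] w 0.05036047389139397
delta tool cm [-0.0247 -0.2043  1.3906] norm 1.4057505803234815
roll deg 0.06456649634731093
```

```bash
python3 -m handwheel '[0,-0.25,0.7,0,0,0,0.6,0,0,0,0,0]'; python3 go.py 0.5342 -0.193 0.038 101.83;  python3 - <<'E'
from h import *
P=camera_params('wrist');im=snapshot('wrist')[:,:,::-1].copy();cv2.imwrite('pics/w6.png',im)
E
```

```text
time_s: 9.5
eef_pos: [0.5352, -0.1941, 0.0391]
orientation: [-0.325, 3.123, 0.012]
ft_force: [-1.1, -0.3, 0.0]
gripper_width: 0.0499
t 9.5 pos [ 0.5352 -0.1941  0.0391] jawdir 101.89 tilt z [ 0.0011  0.0081 -1.    ] q6 -2.2430612634269975 F [-1.0787 -0.3043  0.0144] w 0.04991517197287326
delta tool cm [0.0747 0.1263 0.1133] norm 0.18538242034196353
roll deg 0.05750522603082686
```

View pics/w6.png

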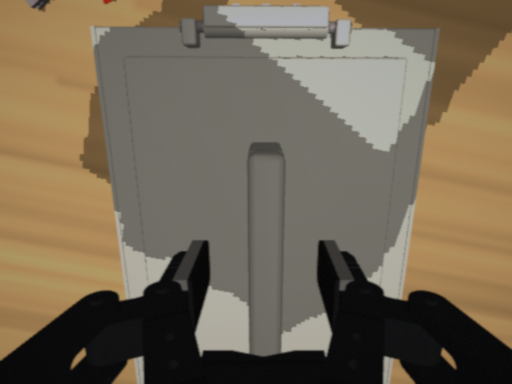

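The handle bar lies centred between the pads, so I'll grip it.

```bash
python3 -m handwheel '[0.05,0.1,0.1,0,0,0,0,0,0,0,0,0,0,0,0,0,0,0,0,0,0,0,0,0,0,0,0,0]' 0.9 80; python3 go.py 0.5342 -0.193 0.038 101.83
```

```text
time_s: 10.13
eef_pos: [0.535, -0.1935, 0.0396]
orientation: [-0.325, 3.121, 0.011]
ft_force: [-0.1, 0.2, -2.2]
gripper_width: 0.0123
t 10.1333 pos [ 0.535  -0.1935  0.0396] jawdir 101.87 tilt z [ 0.0029  0.0073 -1.    ] q6 -2.24199418706587 F [-0.139   0.1961 -2.1566] w 0.01225116107174701
delta tool cm [0.0694 0.06   0.1622] norm 0.18629050158445518
roll deg 0.04402410089274156
```

```bash
python3 - <<'E'
from h import *
for a in [(372,242),(354,275)]: print(onz('scene',*a,.13))
s=read_state();np.savez('grasp.npz',r=s['orientation'],p=s['eef_pos'])
E
python3 -m handwheel '[0,0,-1,0,0,0,-3,0,0,0,-4,0,0,0,-4,0,0,0,-3,0,0,0,-1,0]'; python3 go.py 0.5445 0.2098 0.2 83.1; python3 - <<'E'
from h import *
for n in('side','wrist'):cv2.imwrite(f'pics/{n}7.png',snapshot(n)[:,:,::-1])
E
```

```text
[ 0.78265287 -0.08372422  0.13      ]
[ 0.77499111 -0.17972413  0.13      ]
time_s: 10.63
eef_pos: [0.5319, -0.1935, 0.2061]
orientation: [0.325, -3.121, -0.018]
ft_force: [0.4, -0.1, -0.6]
gripper_width: 0.0124
t 10.6333 pos [ 0.5319 -0.1935  0.2061] jawdir 101.87 tilt z [-0.0047  0.0109 -0.9999] q6 -2.240007723985948 F [ 0.4217 -0.1212 -0.5748] w 0.012376666293323419
delta tool cm [-9.528  39.1966  1.0386] norm 40.35143631637696
roll deg 18.770613921204173
```

View pics/side7.png

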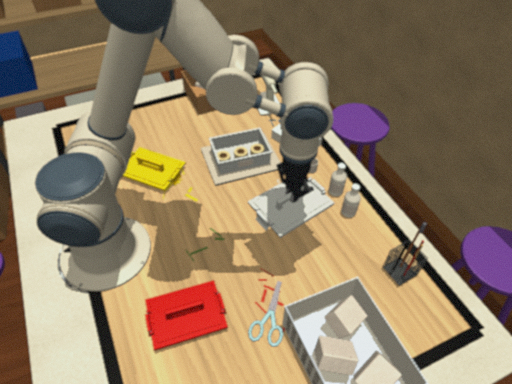

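View pics/wrist7.png

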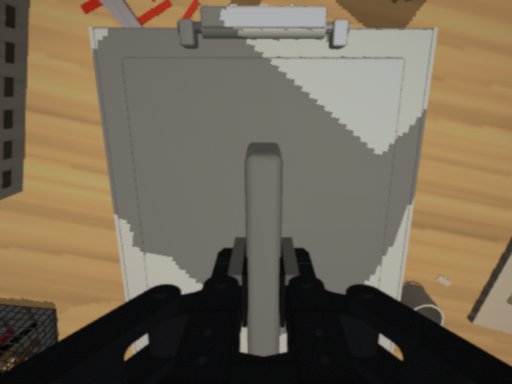

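The lid is held level (wrist view, bar at (263,250)) and lifted. Now carry it across.

```bash
python3 -m handwheel '[-0.9,3.7,0,0,-0.9,3.7,0,0,-0.9,3.7,0,0,-0.9,3.7,0,0,-0.9,3.7,0,0,-0.9,3.7,0,0,-0.9,3.7,0,0,-0.9,3.7,0,0,-0.5,2,0,0,0,0,0,0]'; python3 go.py 0.5445 0.2098 0.2 83.1
```

```text
time_s: 11.57
eef_pos: [0.5369, 0.144, 0.2001]
orientation: [0.313, -3.11, -0.019]
ft_force: [-0.4, 0.5, -2.6]
gripper_width: 0.0125
t 11.5667 pos [0.5369 0.144  0.2001] jawdir 101.5 tilt z [-0.0164  0.0103 -0.9998] q6 -1.6299249060391932 F [-0.3546  0.5167 -2.5845] w 0.012524562541876694
delta tool cm [-2.0585  6.2947  0.0631] norm 6.623014353070375
roll deg 18.396680389513506
```

```bash
python3 -m handwheel '[0,0,0,6.2,0,0,0,6.2,0,0,0,6.2,0,0,0,0]'; python3 go.py 0.5445 0.2098 0.16 83.1
```

```text
time_s: 11.9
eef_pos: [0.5336, 0.1453, 0.196]
orientation: [-0.206, -3.11, -0.011]
ft_force: [1.0, -0.9, -2.9]
gripper_width: 0.0125
t 11.9 pos [0.5336 0.1453 0.196 ] jawdir 82.4 tilt z [-0.0242  0.0087 -0.9997] q6 -1.2932435850452768 F [ 1.0017 -0.939  -2.8506] w 0.012471460478751471
delta tool cm [-0.3188  6.5214  3.63  ] norm 7.470424481796623
roll deg -0.6976278806780556
```

```bash
python3 -m handwheel '[-0.2,3.3,0.5,-0.7,-0.1,3.1,0.5,0,0,0,0,0,0,0,0,0]'; python3 go.py 0.5445 0.2098 0.14 83.1
```

```text
time_s: 12.23
eef_pos: [0.5433, 0.2077, 0.1832]
orientation: [-0.17, -3.108, -0.008]
ft_force: [0.1, -0.7, -1.0]
gripper_width: 0.0124
t 12.2333 pos [0.5433 0.2077 0.1832] jawdir 83.74 tilt z [-0.0289  0.0069 -0.9996] q6 -1.2131944213800667 F [ 0.0641 -0.6948 -1.0392] w 0.012416946706087825
delta tool cm [-0.2195  0.2049  4.3187] norm 4.329109660519311
roll deg 0.6432265540571933
```

```bash
python3 -m handwheel '[0,0,0,0.3,0,0,0,0,0,0,0,0]'; python3 go.py 0.5445 0.2098 0.14 83.1;python3 -m handwheel '[0,0,2,0,0,0,0,0]'; python3 go.py 0.5445 0.2098 0.14 83.1
```

```text
time_s: 12.48
eef_pos: [0.5425, 0.206, 0.1821]
orientation: [-0.171, -3.105, -0.007]
ft_force: [-0.1, -0.4, -1.8]
gripper_width: 0.0127
t 12.4833 pos [0.5425 0.206  0.1821] jawdir 83.69 tilt z [-0.0314  0.006  -0.9995] q6 -1.2143855632993241 F [-0.1498 -0.3776 -1.7947] w 0.012683379912456508
delta tool cm [-0.2927  0.3937  4.2077] norm 4.236200180582816
roll deg 0.5855968960489832
time_s: 12.65
eef_pos: [0.5421, 0.2046, 0.1624]
orientation: [-0.172, -3.106, -0.007]
ft_force: [-1.7, -0.3, -2.9]
gripper_width: 0.0124
t 12.65 pos [0.5421 0.2046 0.1624] jawdir 83.68 tilt z [-0.0301  0.0061 -0.9995] q6 -1.2168157351882505 F [-1.7236 -0.3411 -2.9187] w 0.01239166112969177
delta tool cm [-0.2471  0.5359  2.2382] norm 2.314682572200654
roll deg 0.5752314002377545
```

```bash
cat > lid.py <<'E'
import sys
from go import *
g=np.load('grasp.npz');Mg=R.from_rotvec(g['r']).as_matrix()
a=.2065;RL0=np.array([[np.cos(a),-np.sin(a),0],[np.sin(a),np.cos(a),0],[0,0,1]])
hp=Mg.T@(np.array([.5343,-.1933,.0565])-g['p'])
hp[1]=0
RT=Mg.T@RL0
TUB=np.array([.545,.2095]);TY=-.1212
def lid():
    s=read_state();M=R.from_rotvec(s['orientation']).as_matrix();p=s['eef_pos']
    RL=M@RT;h=p+M@hp;seal=h-RL[:,2]*.0365
    yaw=np.arctan2(RL[1,0],RL[0,0])
    e=np.array([*(TUB-seal[:2]),0])
    print('t',s['time_s'],'tcp',p,'F',s['ft_force'].round(1),'w',s['gripper_width'])
    print('handle',h,'seal',seal,'above rim mm',1000*(seal[2]-.0706),'lid z axis',RL[:,2],'roll needed',-np.degrees(TY-yaw))
    print('tool shift to centre cm',(M.T@e)*100)
lid()
E
python3 lid.py
```

```text
t 12.65 tcp [0.5421 0.2046 0.1624] F [-1.7 -0.3 -2.9] w 0.01239166112969177
handle [0.5421 0.2046 0.1793] seal [0.5408 0.2046 0.1428] above rim mm 72.24451939907591 lid z axis [ 0.0351 -0.0001  0.9994] roll needed 0.5824806672569521
tool shift to centre cm [-0.3649  0.5361 -0.0097]
```

```bash
python3 -m handwheel '[-0.3,0.5,0,0.6,0,0,0,0]'; python3 lid.py
```

```text
time_s: 12.82
eef_pos: [0.5461, 0.2085, 0.1632]
orientation: [-0.191, -3.105, -0.006]
ft_force: [-0.1, -0.6, -1.5]
gripper_width: 0.0125
t 12.8167 tcp [0.5461 0.2085 0.1632] F [-0.1 -0.6 -1.5] w 0.012532544443332398
handle [0.546  0.2085 0.1801] seal [0.5447 0.2085 0.1436] above rim mm 73.04556210247604 lid z axis [ 0.0354 -0.0001  0.9994] roll needed -0.12345013389944973
tool shift to centre cm [-0.0162  0.103  -0.0003]
```

```bash
python3 -m handwheel '[-0.1,0.1,3.5,0,-0.05,0,1.2,0]'; python3 lid.py;python3 - <<'E'
from h import *
for n in('side','wrist','scene'):
    im=snapshot(n)[:,:,::-1];cv2.imwrite(f'pics/{n}8.png',im)
    if n=='side':cv2.imwrite('pics/side8c.png',cv2.resize(im[80:210,170:320],None,fx=5,fy=5,interpolation=cv2.INTER_CUBIC)[:600,:750])
    if n=='scene':cv2.imwrite('pics/scene8c.png',cv2.resize(im[80:200,245:395],None,fx=5,fy=5,interpolation=cv2.INTER_CUBIC))
E
```

```text
time_s: 12.98
eef_pos: [0.5493, 0.2102, 0.1194]
orientation: [-0.192, -3.112, -0.01]
ft_force: [-1.4, -0.7, -2.8]
gripper_width: 0.0125
t 12.9833 tcp [0.5493 0.2102 0.1194] F [-1.4 -0.7 -2.8] w 0.012540374543771465
handle [0.5491 0.2101 0.1362] seal [0.5481 0.2102 0.0998] above rim mm 29.158898160511036 lid z axis [ 0.0282 -0.0019  0.9996] roll needed -0.13999838660556888
tool shift to centre cm [ 0.2965 -0.1082  0.0065]
```

View pics/side8c.png

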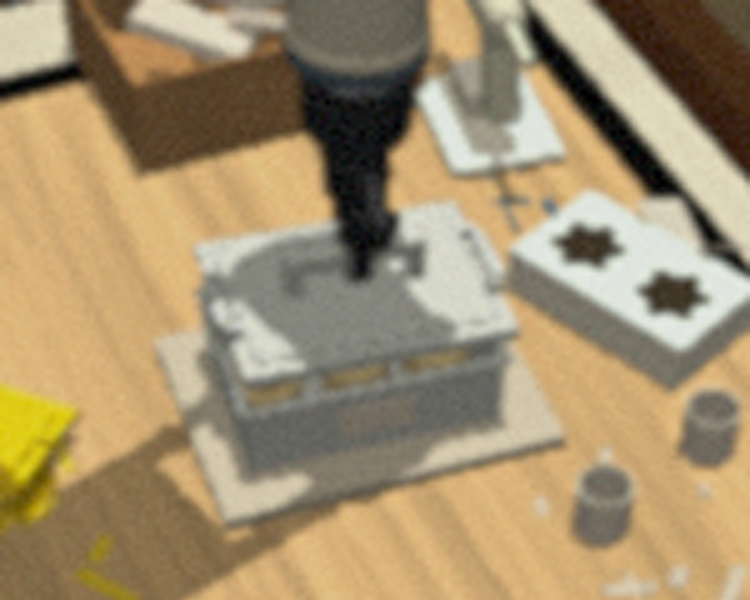

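View pics/wrist8.png

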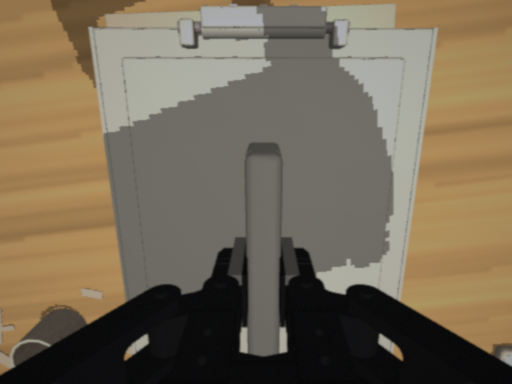

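View pics/scene8c.png

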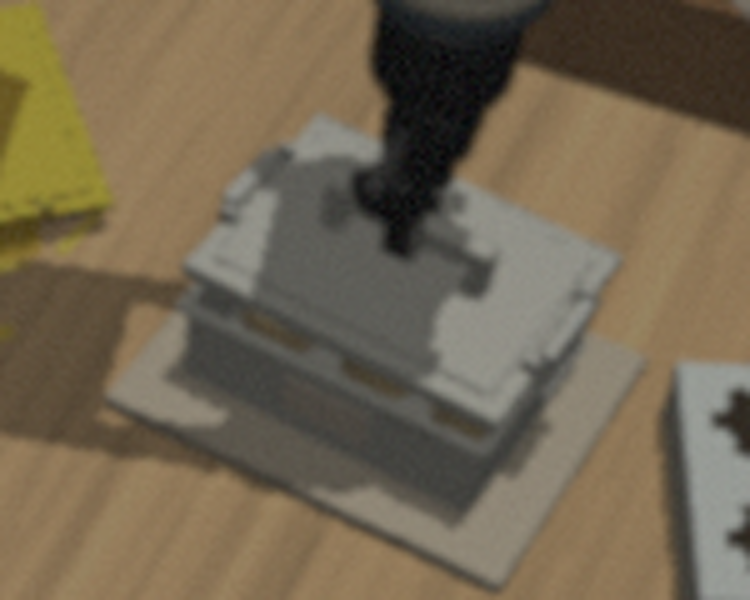

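The lid hangs over the tub, in line with it, and the gap is evenly visible in both views. I'll re-centre it and lower further.

```bash
python3 lid.py; python3 -m handwheel '[0.2,0,0.5,0,0,0,0,0]'; python3 lid.py
```

```text
t 13.1333 tcp [0.5504 0.2104 0.122 ] F [-0.2  0.1 -0.9] w 0.012860528089652446
handle [0.5502 0.2104 0.1389] seal [0.5492 0.2105 0.1024] above rim mm 31.76283947140038 lid z axis [ 0.0264 -0.0024  0.9996] roll needed -0.12680035977221343
tool shift to centre cm [ 0.4063 -0.1469  0.0082]
time_s: 13.3
eef_pos: [0.5492, 0.2109, 0.119]
orientation: [-0.192, -3.116, -0.012]
ft_force: [-1.2, 0.1, -1.9]
gripper_width: 0.0127
t 13.3 tcp [0.5492 0.2109 0.119 ] F [-1.2  0.1 -1.9] w 0.012726028315918696
handle [0.5489 0.2109 0.1359] seal [0.5481 0.211  0.0994] above rim mm 28.836146242169903 lid z axis [ 0.0241 -0.003   0.9997] roll needed -0.13048895901442575
tool shift to centre cm [ 0.2855 -0.1836  0.0045]
```

```bash
python3 -m handwheel '[0.3,-0.15,0.2,0,0,0,0,0,0,0,0,0,0,0,0,0,0,0,0,0]'; python3 lid.py
```

```text
time_s: 13.72
eef_pos: [0.5467, 0.2101, 0.1198]
orientation: [-0.191, -3.12, -0.014]
ft_force: [-0.1, -0.4, -1.9]
gripper_width: 0.0128
t 13.7167 tcp [0.5467 0.2101 0.1198] F [-0.1 -0.4 -1.9] w 0.012793802374375338
handle [0.5463 0.21   0.1367] seal [0.5456 0.2101 0.1002] above rim mm 29.610336723570498 lid z axis [ 0.0204 -0.0039  0.9998] roll needed -0.11489270535472623
tool shift to centre cm [ 0.0524 -0.0672  0.0003]
```

```bash
python3 -m handwheel '[0.05,-0.05,0,0,0,0,0,0,0,0,0,0,0,0,0,0,0,0,0,0,0,0,0,0,0,0,0,0,0,0,0,0,0,0,0,0,0,0,0,0]'; python3 lid.py
```

```text
time_s: 14.55
eef_pos: [0.5462, 0.2096, 0.1199]
orientation: [-0.191, -3.12, -0.014]
ft_force: [-0.7, 0.9, -1.7]
gripper_width: 0.0125
t 14.55 tcp [0.5462 0.2096 0.1199] F [-0.7  0.9 -1.7] w 0.012541109589167957
handle [0.5459 0.2095 0.1368] seal [0.5451 0.2096 0.1003] above rim mm 29.717024817791817 lid z axis [ 0.0204 -0.004   0.9998] roll needed -0.11607368042730765
tool shift to centre cm [ 0.0101 -0.0144  0.0001]
```

```bash
python3 -m handwheel '[-0.03,0,1.2,0,0,0,0,0,0,0,0,0,0,0,0,0]'; python3 lid.py
```

```text
time_s: 14.88
eef_pos: [0.5466, 0.2097, 0.1083]
orientation: [-0.192, -3.12, -0.014]
ft_force: [-0.2, -0.2, -1.8]
gripper_width: 0.0124
t 14.8833 tcp [0.5466 0.2097 0.1083] F [-0.2 -0.2 -1.8] w 0.012412054430867927
handle [0.5463 0.2096 0.1252] seal [0.5455 0.2098 0.0887] above rim mm 18.07704252226673 lid z axis [ 0.0199 -0.0041  0.9998] roll needed -0.11872136477970606
tool shift to centre cm [ 0.0483 -0.0352  0.0005]
```

```bash
python3 -m handwheel '[0.05,-0.03,0.3,0,0,0,0,0]'; python3 lid.py;python3 -m handwheel '[0,0,0.2,0,0,0,0,0]'; python3 lid.py;
```

```text
time_s: 15.05
eef_pos: [0.5463, 0.2096, 0.1058]
orientation: [-0.191, -3.121, -0.015]
ft_force: [-1.2, 0.1, -2.1]
gripper_width: 0.0125
t 15.05 tcp [0.5463 0.2096 0.1058] F [-1.2  0.1 -2.1] w 0.012505872790144507
handle [0.5459 0.2095 0.1227] seal [0.5452 0.2097 0.0862] above rim mm 15.583617389827248 lid z axis [ 0.0191 -0.0043  0.9998] roll needed -0.11035244885388762
tool shift to centre cm [ 0.0211 -0.0199  0.0002]
time_s: 15.22
eef_pos: [0.5466, 0.2097, 0.1041]
orientation: [-0.191, -3.122, -0.015]
ft_force: [-0.5, -0.2, -1.5]
gripper_width: 0.0124
t 15.2167 tcp [0.5466 0.2097 0.1041] F [-0.5 -0.2 -1.5] w 0.012361939613404831
handle [0.5462 0.2096 0.121 ] seal [0.5456 0.2097 0.0845] above rim mm 13.867362325934524 lid z axis [ 0.0181 -0.0044  0.9998] roll needed -0.11185258532139399
tool shift to centre cm [ 0.0548 -0.0307  0.0005]
```

```bash
python3 -m handwheel '[0,0,0.2,0,0,0,0,0]'; python3 lid.py;python3 -m handwheel '[0,0,0.2,0,0,0,0,0]'; python3 lid.py;
```

```text
time_s: 15.38
eef_pos: [0.547, 0.2098, 0.1023]
orientation: [-0.192, -3.123, -0.015]
ft_force: [0.8, -0.1, -1.7]
gripper_width: 0.0126
t 15.3833 tcp [0.547  0.2098 0.1023] F [ 0.8 -0.1 -1.7] w 0.012583267714307464
handle [0.5466 0.2097 0.1192] seal [0.546  0.2099 0.0827] above rim mm 12.060327518080824 lid z axis [ 0.0172 -0.0047  0.9998] roll needed -0.11057503646896968
tool shift to centre cm [ 0.0927 -0.0469  0.0008]
time_s: 15.55
eef_pos: [0.5472, 0.2099, 0.1004]
orientation: [-0.192, -3.124, -0.016]
ft_force: [1.0, -0.9, -0.2]
gripper_width: 0.0127
t 15.55 tcp [0.5472 0.2099 0.1004] F [ 1.  -0.9 -0.2] w 0.012713854471821039
handle [0.5468 0.2097 0.1172] seal [0.5462 0.2099 0.0807] above rim mm 10.14502462281748 lid z axis [ 0.0165 -0.0048  0.9999] roll needed -0.1119039568706118
tool shift to centre cm [ 0.1166 -0.0573  0.0009]
```

```bash
python3 -m handwheel '[0.1,-0.05,0.2,0,0,0,0,0]'; python3 lid.py;python3 -m handwheel '[0,0,0.2,0,0,0,0,0]'; python3 lid.py;python3 - <<'E'
from h import *
for n in('side','scene'):
    im=snapshot(n)[:,:,::-1];cv2.imwrite(f'pics/{n}9.png',im)
    if n=='side':cv2.imwrite('pics/side9c.png',cv2.resize(im[80:200,170:320],None,fx=5,fy=5,interpolation=cv2.INTER_CUBIC))
    if n=='scene':cv2.imwrite('pics/scene9c.png',cv2.resize(im[80:200,245:395],None,fx=5,fy=5,interpolation=cv2.INTER_CUBIC))
E
```

```text
time_s: 15.72
eef_pos: [0.5464, 0.2096, 0.0984]
orientation: [-0.192, -3.124, -0.016]
ft_force: [0.7, -0.6, -0.6]
gripper_width: 0.0127
t 15.7167 tcp [0.5464 0.2096 0.0984] F [ 0.7 -0.6 -0.6] w 0.012666367430022203
handle [0.546  0.2095 0.1153] seal [0.5455 0.2097 0.0788] above rim mm 8.204772737121695 lid z axis [ 0.0156 -0.0051  0.9999] roll needed -0.10978653314393354
tool shift to centre cm [ 0.0447 -0.0265  0.0003]
time_s: 15.88
eef_pos: [0.5465, 0.2097, 0.0963]
orientation: [-0.192, -3.125, -0.016]
ft_force: [1.2, 0.4, -1.5]
gripper_width: 0.0126
t 15.8833 tcp [0.5465 0.2097 0.0963] F [ 1.2  0.4 -1.5] w 0.012608409534443617
handle [0.5461 0.2096 0.1132] seal [0.5455 0.2098 0.0767] above rim mm 6.0872904822742715 lid z axis [ 0.0154 -0.0052  0.9999] roll needed -0.11037591220117933
tool shift to centre cm [ 0.0482 -0.0312  0.0003]
```

View pics/side9c.png

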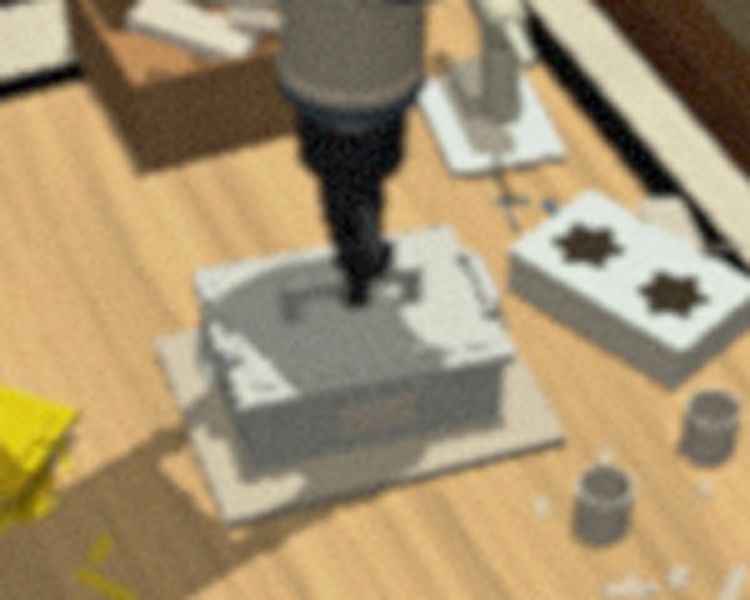

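View pics/scene9c.png

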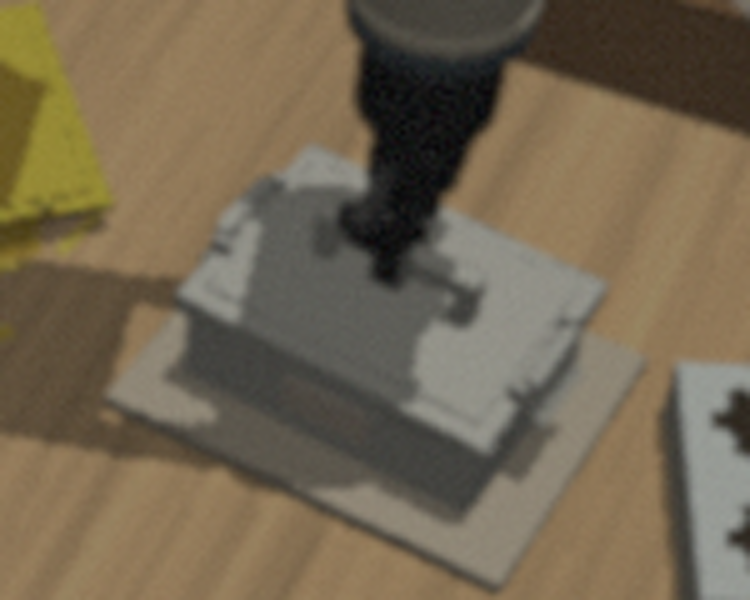

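The lid is well seated over the rim, with the panel edges parallel to the tub in both views. Continue in small steps.

```bash
python3 -m handwheel '[0.05,-0.03,0.15,0,0,0,0,0]'; python3 lid.py;python3 -m handwheel '[0,0,0.12,0,0,0,0,0]'; python3 lid.py
```

```text
time_s: 16.15
eef_pos: [0.5459, 0.2095, 0.0948]
orientation: [-0.192, -3.124, -0.016]
ft_force: [-0.7, -0.1, -2.2]
gripper_width: 0.0126
t 16.15 tcp [0.5459 0.2095 0.0948] F [-0.7 -0.1 -2.2] w 0.01256010074414979
handle [0.5455 0.2093 0.1117] seal [0.5449 0.2095 0.0752] above rim mm 4.62600237475852 lid z axis [ 0.0156 -0.0052  0.9999] roll needed -0.11056774670443778
tool shift to centre cm [-0.011  -0.0021 -0.0002]
time_s: 16.32
eef_pos: [0.5457, 0.2095, 0.0934]
orientation: [-0.191, -3.124, -0.016]
ft_force: [0.3, 0.1, -2.7]
gripper_width: 0.0128
t 16.3167 tcp [0.5457 0.2095 0.0934] F [ 0.3  0.1 -2.7] w 0.01276670534041207
handle [0.5453 0.2093 0.1103] seal [0.5447 0.2095 0.0738] above rim mm 3.214643641752002 lid z axis [ 0.0158 -0.0051  0.9999] roll needed -0.10440828316547024
tool shift to centre cm [-0.03    0.0014 -0.0003]
```

```bash
python3 -m handwheel '[0,0,0.1,0,0,0,0,0]'; python3 lid.py;python3 -m handwheel '[0,0,0.08,0,0,0,0,0]'; python3 lid.py
```

```text
time_s: 16.48
eef_pos: [0.5456, 0.2095, 0.0924]
orientation: [-0.191, -3.124, -0.016]
ft_force: [-0.3, 0.5, -1.2]
gripper_width: 0.0125
t 16.4833 tcp [0.5456 0.2095 0.0924] F [-0.3  0.5 -1.2] w 0.012543405328523596
handle [0.5452 0.2094 0.1092] seal [0.5446 0.2096 0.0728] above rim mm 2.153955298297289 lid z axis [ 0.0158 -0.0051  0.9999] roll needed -0.09987744361453822
tool shift to centre cm [-0.0358 -0.0037 -0.0005]
time_s: 16.65
eef_pos: [0.5456, 0.2096, 0.0917]
orientation: [-0.191, -3.125, -0.016]
ft_force: [-0.9, 0.2, 0.1]
gripper_width: 0.0125
t 16.65 tcp [0.5456 0.2096 0.0917] F [-0.9  0.2  0.1] w 0.01254511685205979
handle [0.5452 0.2094 0.1086] seal [0.5447 0.2096 0.0721] above rim mm 1.4635882805412725 lid z axis [ 0.0155 -0.0051  0.9999] roll needed -0.08950004231572124
tool shift to centre cm [-0.0337 -0.0093 -0.0005]
```

```bash
python3 -m handwheel '[0,0,0.06,0,0,0,0,0]'; python3 lid.py;python3 -m handwheel '[0,0,0.06,0,0,0,0,0]'; python3 lid.py
```

```text
time_s: 16.82
eef_pos: [0.5456, 0.2096, 0.0915]
orientation: [-0.191, -3.125, -0.016]
ft_force: [-2.6, 0.6, 4.4]
gripper_width: 0.0125
t 16.8167 tcp [0.5456 0.2096 0.0915] F [-2.6  0.6  4.4] w 0.012537557000405883
handle [0.5452 0.2095 0.1084] seal [0.5446 0.2097 0.0719] above rim mm 1.292306891240963 lid z axis [ 0.0153 -0.0051  0.9999] roll needed -0.08017830233978919
tool shift to centre cm [-0.037  -0.012  -0.0005]
time_s: 16.98
eef_pos: [0.5456, 0.2096, 0.0915]
orientation: [-0.191, -3.125, -0.016]
ft_force: [-1.5, -0.5, 3.2]
gripper_width: 0.0123
t 16.9833 tcp [0.5456 0.2096 0.0915] F [-1.5 -0.5  3.2] w 0.012277962394254294
handle [0.5452 0.2095 0.1084] seal [0.5446 0.2096 0.0719] above rim mm 1.3330064278887637 lid z axis [ 0.0149 -0.0051  0.9999] roll needed -0.07506054104042727
tool shift to centre cm [-0.0384 -0.0099 -0.0005]
```

```bash
python3 -m handwheel '[0,0,0.06,0,0,0,0,0]'; python3 lid.py
```

```text
time_s: 17.15
eef_pos: [0.5456, 0.2096, 0.0916]
orientation: [-0.191, -3.126, -0.016]
ft_force: [-1.3, -0.5, 1.8]
gripper_width: 0.0126
t 17.15 tcp [0.5456 0.2096 0.0916] F [-1.3 -0.5  1.8] w 0.01255070969483605
handle [0.5452 0.2095 0.1085] seal [0.5447 0.2097 0.072 ] above rim mm 1.3703079945907164 lid z axis [ 0.0143 -0.0051  0.9999] roll needed -0.0689433005283452
tool shift to centre cm [-0.0343 -0.0116 -0.0005]
```

```bash
python3 -m handwheel '[0,0,0.1,0]'; python3 lid.py;python3 -m handwheel '[0,0,0.1,0]'; python3 lid.py
```

```text
time_s: 17.23
eef_pos: [0.5457, 0.2096, 0.091]
orientation: [-0.191, -3.126, -0.017]
ft_force: [-4.7, -0.3, 17.8]
gripper_width: 0.0122
t 17.2333 tcp [0.5457 0.2096 0.091 ] F [-4.7 -0.3 17.8] w 0.012216619454792674
handle [0.5452 0.2095 0.1079] seal [0.5447 0.2096 0.0714] above rim mm 0.837036176191075 lid z axis [ 0.014  -0.0052  0.9999] roll needed -0.07027569628544697
tool shift to centre cm [-0.0298 -0.0113 -0.0004]
time_s: 17.32
eef_pos: [0.5457, 0.2096, 0.0907]
orientation: [-0.19, -3.127, -0.017]
ft_force: [-7.4, -0.9, 21.9]
gripper_width: 0.0127
t 17.3167 tcp [0.5457 0.2096 0.0907] F [-7.4 -0.9 21.9] w 0.012684937440577545
handle [0.5452 0.2095 0.1076] seal [0.5448 0.2097 0.0711] above rim mm 0.510170862637771 lid z axis [ 0.0135 -0.0052  0.9999] roll needed -0.061252900197367594
tool shift to centre cm [-0.0264 -0.015  -0.0004]
```

```bash
python3 -m handwheel '[0,0,0,0,0,0,0,0]'; python3 lid.py; python3 - <<'E'
from h import *
for n in('side','scene','wrist'):
    im=snapshot(n)[:,:,::-1];cv2.imwrite(f'pics/{n}10.png',im)
    if n=='side':cv2.imwrite('pics/side10c.png',cv2.resize(im[110:190,200:290],None,fx=8,fy=7,interpolation=cv2.INTER_CUBIC))
    if n=='scene':cv2.imwrite('pics/scene10c.png',cv2.resize(im[100:190,275:375],None,fx=7,fy=6,interpolation=cv2.INTER_CUBIC))
E
```

```text
time_s: 17.48
eef_pos: [0.5456, 0.2096, 0.0914]
orientation: [-0.19, -3.127, -0.017]
ft_force: [1.1, 1.3, -7.3]
gripper_width: 0.0124
t 17.4833 tcp [0.5456 0.2096 0.0914] F [ 1.1  1.3 -7.3] w 0.012447583180485255
handle [0.5451 0.2094 0.1082] seal [0.5447 0.2096 0.0717] above rim mm 1.140572886943747 lid z axis [ 0.0132 -0.0053  0.9999] roll needed -0.06378016789724052
tool shift to centre cm [-0.0353 -0.0091 -0.0004]
```

View pics/side10c.png

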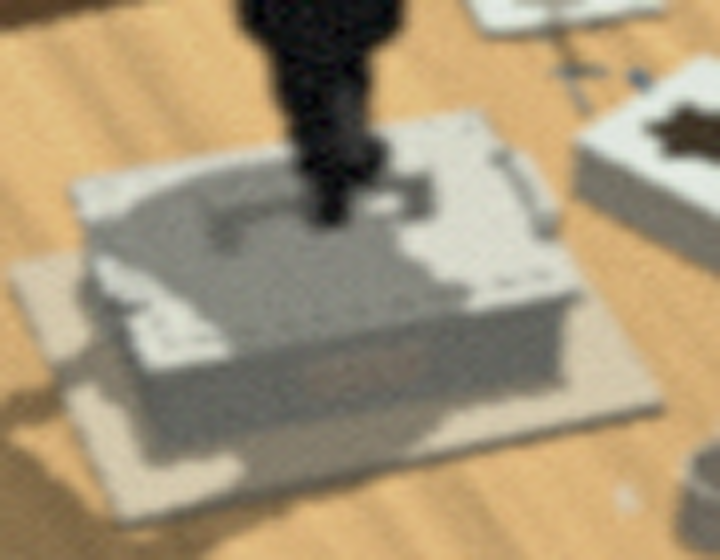

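View pics/scene10c.png

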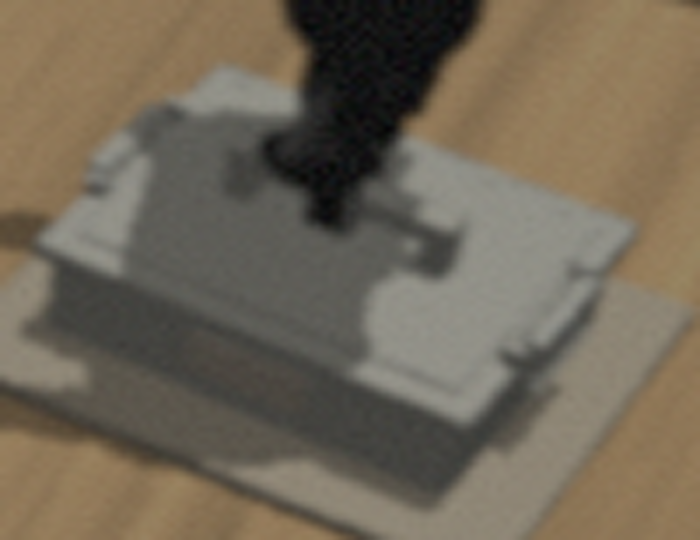

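View pics/wrist10.png

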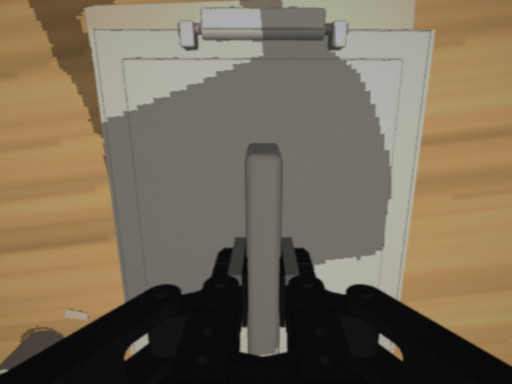

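The pull-down reading after relaxing (Fz about -7 N) suggests at least one clip has hooked. I'll let go and inspect.

```bash
python3 -m handwheel '[0,0,0,0,0,0,0,0,0,0,0,0,0,0,0,0]' 4; python3 -m handwheel '[0,0,-1,0,0,0,-3,0,0,0,-4,0,0,0,-2,0,0,0,0,0]'; python3 go.py .545 .2095 .12; python3 - <<'E'
from h import *
for n in('side','scene','wrist'):
    im=snapshot(n)[:,:,::-1];cv2.imwrite(f'pics/{n}11.png',im)
    if n=='side':cv2.imwrite('pics/side11c.png',cv2.resize(im[110:190,200:290],None,fx=8,fy=7,interpolation=cv2.INTER_CUBIC))
    if n=='scene':cv2.imwrite('pics/scene11c.png',cv2.resize(im[100:190,275:375],None,fx=7,fy=6,interpolation=cv2.INTER_CUBIC))
    if n=='wrist':cv2.imwrite('pics/wrist11c.png',cv2.resize(im,(768,576)))
np.save('w11.npy',camera_params('wrist')['pose'])
E
```

```text
time_s: 17.97
eef_pos: [0.5454, 0.2095, 0.0907]
orientation: [-0.191, -3.126, -0.016]
ft_force: [0.6, 0.2, 0.1]
gripper_width: 0.0399
time_s: 18.38
eef_pos: [0.5452, 0.2079, 0.1955]
orientation: [-0.191, -3.121, -0.014]
ft_force: [0.4, 0.3, 0.6]
gripper_width: 0.0403
t 18.3833 pos [0.5452 0.2079 0.1955] jawdir 83.0 tilt z [-0.0137  0.0099 -0.9999] q6 -1.1995193938988875 F [0.3885 0.3145 0.5818] w 0.04025594496131328
delta tool cm [-0.0761  0.0983  7.554 ] norm 7.554984010852802
```

View pics/side11c.png

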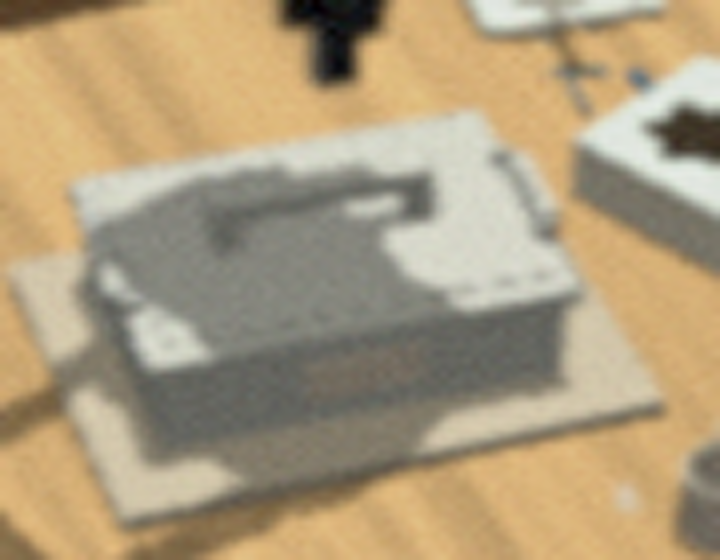

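View pics/scene11c.png

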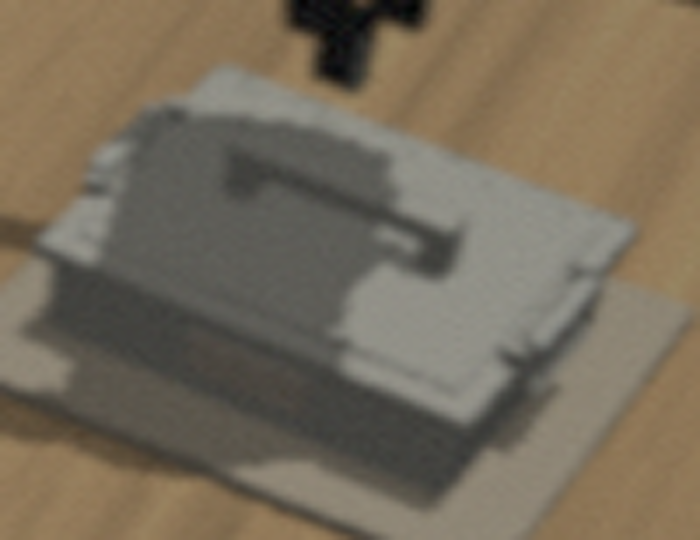

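View pics/wrist11c.png

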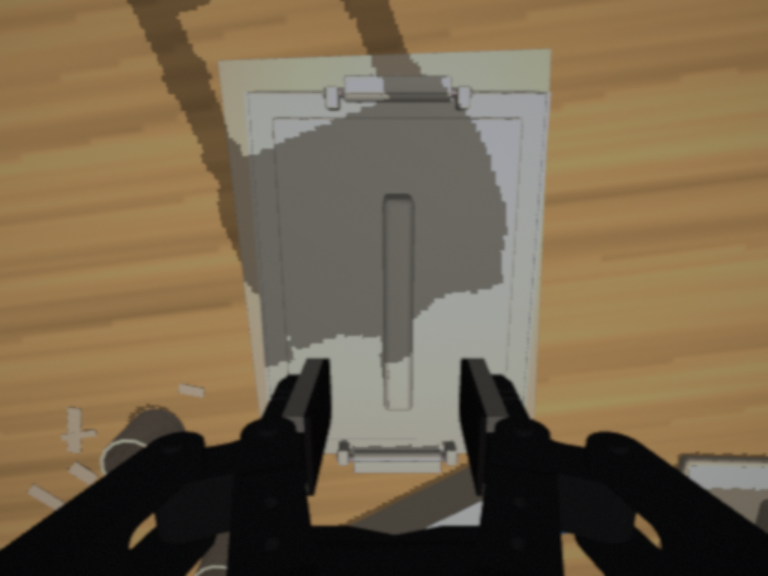

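```bash
python3 -m handwheel '[4,-0.4,0,0,4,-0.4,0,0,4,-0.4,0,0,4,-0.4,0,0,0,0,3,0,0,0,3,0,0,0,1,0,0,0,0,0]'; python3 go.py .545 .2095 .12; python3 - <<'E'
from h import *
im=snapshot('wrist')[:,:,::-1];cv2.imwrite('pics/w12.png',cv2.resize(im,(768,576)))
E
```

```text
time_s: 19.2
eef_pos: [0.3681, 0.2087, 0.1154]
orientation: [-0.191, -3.107, -0.005]
ft_force: [0.3, 0.8, 0.5]
gripper_width: 0.0401
t 19.2 pos [0.3681 0.2087 0.1154] jawdir 82.95 tilt z [-0.029   0.0047 -0.9996] q6 -1.099042588480969 F [0.2701 0.8242 0.5308] w 0.04008749991340443
delta tool cm [-17.5251   2.2496  -0.9694] norm 17.695475468966347
```

View pics/w12.png

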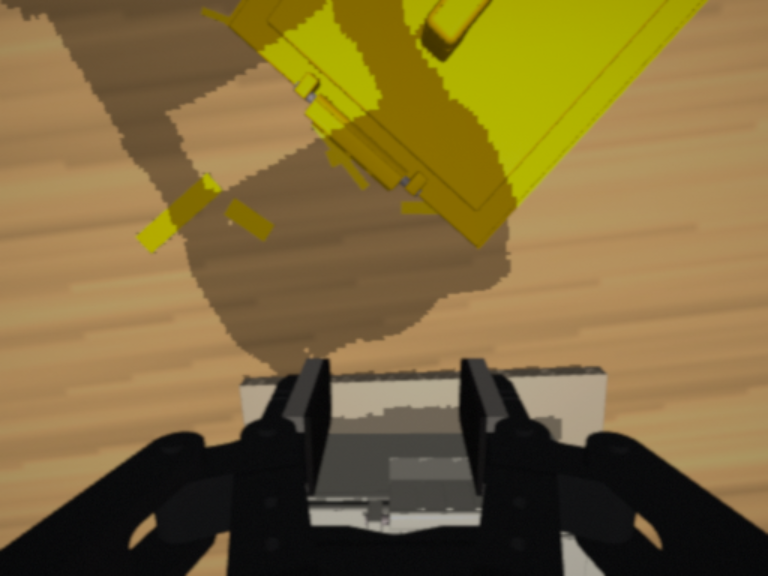

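```bash
python3 -m handwheel '[0,0,-3.5,0,0,0,-3.5,0,-4,0.5,0,0,-4,0.5,0,0,-4,0.5,0,0,-4,0.5,0,0,0,0,0,0]' 0; python3 go.py .545 .2095 .13 83.1
```

```text
time_s: 19.83
eef_pos: [0.5362, 0.2072, 0.1878]
orientation: [-0.19, -3.106, -0.002]
ft_force: [-2.7, -1.2, -0.3]
gripper_width: -0.0002
t 19.8333 pos [0.5362 0.2072 0.1878] jawdir 83.0 tilt z [-0.0301  0.0033 -0.9995] q6 -1.194729055013202 F [-2.6939 -1.2499 -0.3195] w -0.00015186860395383358
delta tool cm [-1.0236  0.3416  5.7554] norm 5.855640359589954
roll deg -0.098239356568115
```

```bash
python3 -m handwheel '[-0.8,0.3,2.5,0,-0.2,0,2.5,0,0,0,0,0]'; python3 go.py .545 .2095 .118 83.1
```

```text
time_s: 20.08
eef_pos: [0.5499, 0.2087, 0.1383]
orientation: [-0.194, -3.11, -0.004]
ft_force: [-1.0, -0.4, -0.8]
gripper_width: -0.0
t 20.0833 pos [0.5499 0.2087 0.1383] jawdir 82.86 tilt z [-0.0257  0.0044 -0.9997] q6 -1.1970248198625273 F [-0.9902 -0.4093 -0.835 ] w -2.1355512300836005e-05
delta tool cm [0.4471 0.0198 2.0458] norm 2.0941960613665556
roll deg -0.23587810049156133
```

```bash
python3 -m handwheel '[0.5,0,1.3,0,0,0,0.3,0,0,0,0,0]'; python3 go.py .545 .2095 .118 83.1
```

```text
time_s: 20.33
eef_pos: [0.5449, 0.2091, 0.1242]
orientation: [-0.195, -3.109, -0.004]
ft_force: [-0.4, -0.5, -0.5]
gripper_width: 0.0004
t 20.3333 pos [0.5449 0.2091 0.1242] jawdir 82.83 tilt z [-0.0267  0.004  -0.9996] q6 -1.1939738198715002 F [-0.3827 -0.4772 -0.4557] w 0.0004309013903093176
delta tool cm [-0.024  0.042  0.615] norm 0.6168640378157798
roll deg -0.2729724105256395
```

```bash
for i in 1; do python3 -m handwheel '[-0.02,0.04,0.5,0,0,0,0,0]'; done; python3 -m handwheel '[0,0,0.2,0,0,0,0,0]'; python3 go.py .545 .2095 .115
```

```text
time_s: 20.5
eef_pos: [0.5456, 0.2097, 0.1211]
orientation: [-0.195, -3.11, -0.005]
ft_force: [0.1, 0.2, -0.1]
gripper_width: 0.0003
time_s: 20.67
eef_pos: [0.5463, 0.2099, 0.1206]
orientation: [-0.195, -3.112, -0.006]
ft_force: [-0.0, -0.2, -0.3]
gripper_width: -0.0003
t 20.6667 pos [0.5463 0.2099 0.1206] jawdir 82.84 tilt z [-0.0231  0.005  -0.9997] q6 -1.193601769688898 F [-0.0481 -0.2471 -0.2811] w -0.00030636946001356817
delta tool cm [ 0.1089 -0.061   0.5578] norm 0.5715811336257356
```

```bash
python3 -m handwheel '[0.1,-0.05,0.4,0]'; python3 -m handwheel '[0,0,0.15,0]'; python3 -m handwheel '[0,0,0.12,0]'; python3 go.py .545 .2095 .115
```

```text
time_s: 20.75
eef_pos: [0.5459, 0.2098, 0.1175]
orientation: [-0.195, -3.114, -0.006]
ft_force: [-0.1, -0.5, 0.3]
gripper_width: 0.0001
time_s: 20.83
eef_pos: [0.5458, 0.2098, 0.1162]
orientation: [-0.195, -3.114, -0.007]
ft_force: [-4.7, -1.2, 15.3]
gripper_width: 0.0001
time_s: 20.92
eef_pos: [0.5459, 0.2098, 0.1157]
orientation: [-0.195, -3.115, -0.007]
ft_force: [-6.6, -1.7, 25.8]
gripper_width: -0.0
t 20.9167 pos [0.5459 0.2098 0.1157] jawdir 82.85 tilt z [-0.0201  0.0057 -0.9998] q6 -1.1939908140324742 F [-6.5884 -1.6572 25.7892] w -3.8493325164464994e-05
delta tool cm [ 0.0842 -0.0398  0.0705] norm 0.11682917031051868
```

```bash
python3 -m handwheel '[0,0,0,0]'; python3 -m handwheel '[0,0,0,0]';python3 -m handwheel '[0,0,0,0,0,0,-0.5,0,0,0,-4,0,0,0,-4,0]' 8.5; python3 go.py .545 .2095 .115;  python3 - <<'E'
from h import *
for n in('side','scene','wrist'):
    im=snapshot(n)[:,:,::-1];cv2.imwrite(f'pics/{n}13.png',im)
a=cv2.imread('pics/side11.png')[110:190,200:290];b=cv2.imread('pics/side13.png')[110:190,200:290]
cv2.imwrite('pics/cmp_side.png',cv2.resize(np.vstack([a,b]),None,fx=3.7*2,fy=3.7,interpolation=cv2.INTER_CUBIC))
a=cv2.imread('pics/scene11.png')[100:190,275:375];b=cv2.imread('pics/scene13.png')[100:190,275:375]
cv2.imwrite('pics/cmp_scene.png',cv2.resize(np.hstack([a,b]),None,fx=4,fy=6,interpolation=cv2.INTER_CUBIC))
d=cv2.absdiff(cv2.imread('pics/side11.png'),cv2.imread('pics/side13.png'))
E
```

```text
time_s: 21.0
eef_pos: [0.5458, 0.2098, 0.1164]
orientation: [-0.194, -3.115, -0.007]
ft_force: [-4.6, -1.0, 11.1]
gripper_width: -0.0
time_s: 21.08
eef_pos: [0.5458, 0.2097, 0.1167]
orientation: [-0.195, -3.116, -0.007]
ft_force: [-0.6, -1.1, 0.4]
gripper_width: 0.0002
time_s: 21.42
eef_pos: [0.5433, 0.2081, 0.1969]
orientation: [-0.194, -3.103, -0.0]
ft_force: [1.7, 0.8, 0.4]
gripper_width: 0.0482
t 21.4167 pos [0.5433 0.2081 0.1969] jawdir 82.85 tilt z [-0.0328  0.0023 -0.9995] q6 -1.1930142455672235 F [1.7127 0.8397 0.4256] w 0.04823526783913003
delta tool cm [-0.4167  0.1704  8.1787] norm 8.19109248743502
```

View pics/cmp_side.png

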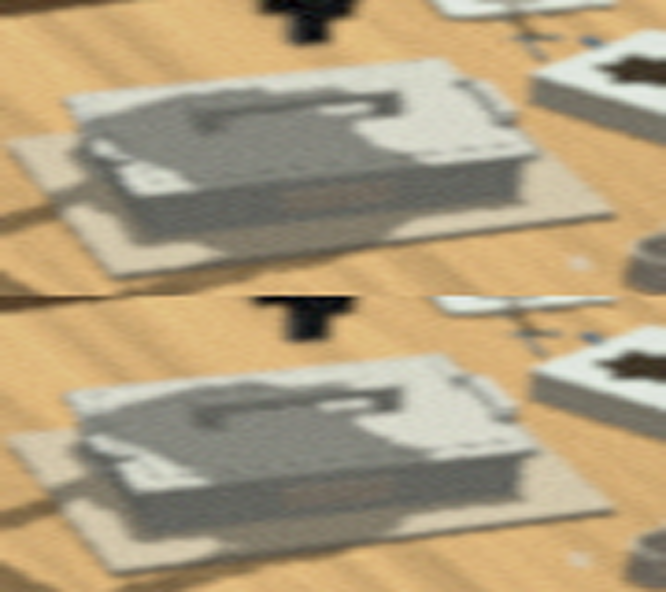

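View pics/cmp_scene.png

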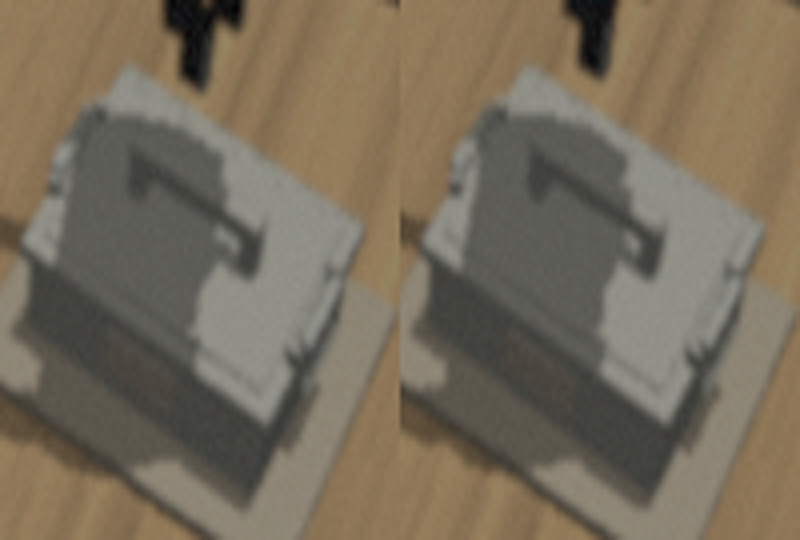

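```bash
python3 - <<'E'
from h import *
a=cv2.imread('pics/w5.png');b=cv2.imread('pics/wrist11.png');c=cv2.imread('pics/wrist13.png')
def cr(i,y,x=205):return cv2.resize(i[y:y+42,x:x+125],(750,252),interpolation=cv2.INTER_CUBIC)
cv2.imwrite('pics/clipm.png',np.vstack([cr(a,40),np.zeros((6,750,3),np.uint8),cr(c,40)]))
cv2.imwrite('pics/clipp.png',np.vstack([cr(a,255),np.zeros((6,750,3),np.uint8),cr(c,285)]))
cv2.imwrite('pics/w13b.png',cv2.resize(c,(768,576)))
E
```

```text
(no output)
```

View pics/clipm.png

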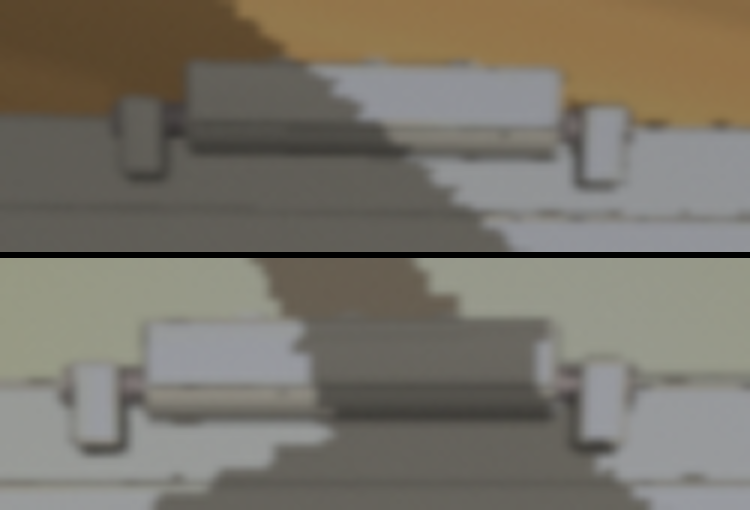

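View pics/clipp.png

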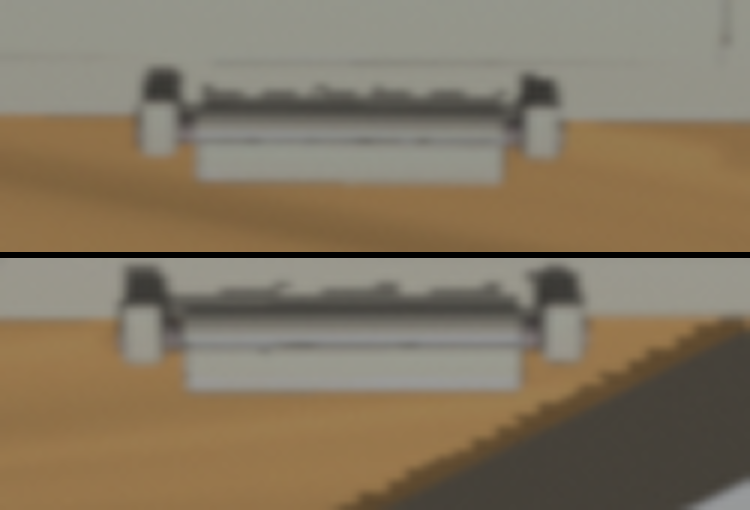

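View pics/w13b.png

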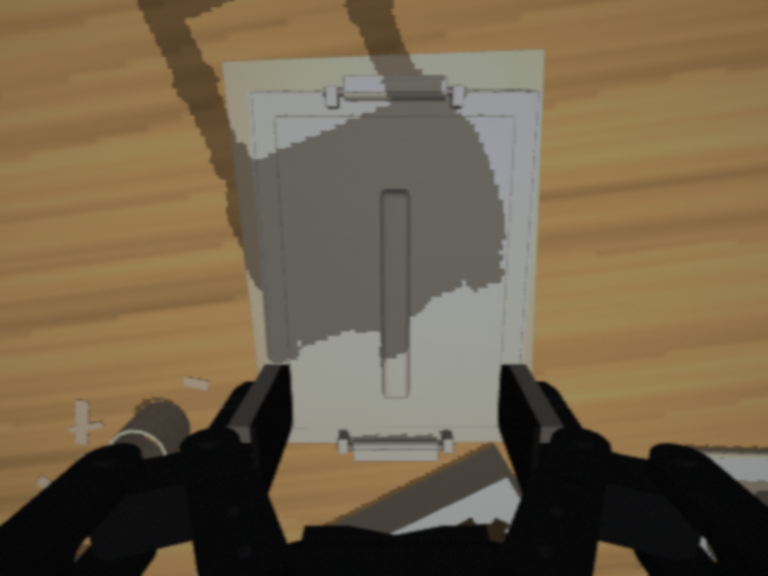

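Both clips look the same as in the closed reference picture w5. A swung-out arm would stick out about 30 px more in these crops. I'll check the -x end more closely with the fingers open.

```bash
python3 -m handwheel '[4,-0.4,0,0,4,-0.4,0,0,4,-0.4,0,0,2.5,-0.2,0,0,0,0,3,0,0,0,3,0,0,0,0,0]' 8.5; python3 go.py .545 .2095 .12; python3 - <<'E'
from h import *
P=camera_params('wrist');im=snapshot('wrist')[:,:,::-1];cv2.imwrite('pics/w14.png',im)
cv2.imwrite('pics/w14c.png',cv2.resize(im[250:384,150:380],None,fx=3.3,fy=3.3,interpolation=cv2.INTER_CUBIC))
E
```

```text
time_s: 22.15
eef_pos: [0.3905, 0.2118, 0.1394]
orientation: [-0.196, -3.11, -0.004]
ft_force: [-1.8, -0.9, -0.7]
gripper_width: 0.0849
t 22.15 pos [0.3905 0.2118 0.1394] jawdir 82.8 tilt z [-0.0253  0.004  -0.9997] q6 -1.1021527145652321 F [-1.7582 -0.8748 -0.6698] w 0.08493702153353887
delta tool cm [-15.4049   1.7056   1.551 ] norm 15.576445422590933
```

View pics/w14c.png

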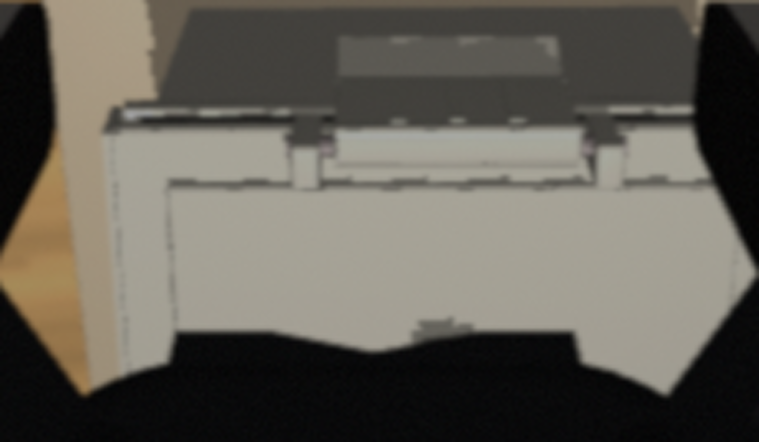

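```bash
python3 - <<'E'
from h import *
from scipy.optimize import least_squares
P=camera_params('wrist');a=-.1212;C=np.array([.545,.2095]);rim=.0710
def pt(out,dz,y=0):
    X=-out; return [C[0]+np.cos(a)*X-np.sin(a)*y,C[1]+np.sin(a)*X+np.cos(a)*y,rim+dz]
print('rim outer edge v',proj('wrist',pt(.101,0),P))
v=[272.7,261.2]
for th in (0,.22):
  # arm frame about pin at height +6mm, out d: face at d, flare start 7 below seal, tip 20 below & 5 further out
  def q(d,pz=.006):
    r=[]
    for o,z in[(0,-.007),(.005,-.020)]:
        h=z-pz; r.append(proj('wrist',pt(d+o*np.cos(th)-h*np.sin(th),pz+h*np.cos(th)+o*np.sin(th)),P)[0,1])
    return r
  s=least_squares(lambda p:np.array(q(p[0]))-v,[.105]);print(th,s.x,q(s.x[0]),s.fun)
E
```

```text
rim outer edge v [[284.73835968 278.70272539]]
0 [0.10098081] [np.float64(273.9602551154354), np.float64(259.8978489943467)] [ 1.26025512 -1.30215101]
0.22 [0.09731163] [np.float64(275.1831528403202), np.float64(258.66021599974766)] [ 2.48315284 -2.539784  ]
```

Both ends check out as closed, and the arm is clear of everything. Handing in.

```bash
python3 -m handwheel '[0,0,-2,0,0,0,0,0,0,0,0,0]'; python3 -c "
from plant import *
print(sign_off())"
```

```text
time_s: 22.45
eef_pos: [0.3926, 0.2119, 0.1634]
orientation: [-0.196, -3.109, -0.003]
ft_force: [0.5, 0.8, -0.2]
gripper_width: 0.0847
the job is handed in; nothing more can be done
None
```

The tape roll is in the tub and the lid is on. My last checks point to both clip arms having snapped under the rim, but sign-off reported no verdict. I handed the job in at about 22.5 s of the 67 s.

**What I did**
- **Roll:** I laid it flat in the middle bay. A wrist picture after release showed it lying between the other two rolls.
- **Lid:** I carried it over by its handle and lowered it with the ramps riding over the rim. The first press, with the handle gripped, read about 22 N at the wrist. I then let go and pressed once more with closed fingers on the middle of the bar, which read about 26 N. With the lid's weight that is about 28 N, under the 40 N limit but above the 10–20 N needed.

**What the last checks showed**
- **Clips:** After the first press the lid pulled back on the gripper with about 7 N, so at least one clip had hooked by then. In the wrist pictures both arms look the same as when the lid stood on the table with its arms closed.
- **-x end:** A close-up measurement fits a closed arm better than one swung out, though only loosely (1.3 px off against 2.5 px).
- **+x end:** I compared it by eye only.
- **Stiffness:** The force fell by about 21 N per mm as the press was let off, which matches the seal bearing on the rim.

**What disagreed**
- **Tub height:** The card height came out at 7–9 mm from the fixed cameras and the roll's floor contact, but about 10 mm from the lid contacts. I therefore relied on the force and the pictures to judge the lid home, not on the absolute height.
- **Tool tilt:** The tool drifted up to 0.03 rad off vertical while moving. That is why I released the lid before the last press, so that it could level itself.

I saw no movement of the tub in the pictures. The other objects look undisturbed where they were in view, but I did not measure them.

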